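# Change the placement station over to the next board

### The arm

A 7-joint arm with a two-finger parallel gripper is mounted at the origin on the work surface. World frame = base frame: x ahead of the robot, y to its left, z up, the work surface at z = 0. Lengths are in mm, angles in rad, forces in N, time in s.
With the tool pointing down it reaches from about 425 to 875 mm from the base axis. Payload 9.9 kg.
Tool frame: the origin (TCP) lies midway between the tips of the shut fingers; the grasp point (between the pads) lies 19 mm behind it; x points along the fingers, y is the direction in which the jaws open and shut, and the axes are right-handed (so a half turn about x gives the same grasp; the last joint's range is limited). The gripper opens to 85 mm and grips with 20 to 120 N. Pads are 22 mm wide; open, the fingers measure 114 mm over their backs; the gripper's body (76 mm by 85 mm) begins 54 mm behind the grasp point. The pads swing forward as they close: fully open they stand 13 mm farther back than shut.
Start: joints at [1.146, 0.576, 0.025, 1.437, -0.015, 1.129, -0.057], TCP at [225.617, -636.18, 196.889] pointing down, gripper open.
Joint ranges: [-2.76, 2.76], [-0.34, 2.15], [-1.52, 1.57], [0.19, 2.46], [-1.09, 4.23], [0.17, 1.99], [-2.82, 2.82]. Speed limits (rad/s): [2.22, 2.22, 3.01, 3.01, 3.14, 3.14, 3.14].

### API

Orientations are given as a 3x3 rotation matrix whose columns are the frame's x, y, z axes.
In Python, from cell import env gives the robot as it stands.
- The arm moves only by the tool move_arm, never from a script. Its argument "commands" is a list of rows, each a list of 3 entries, a list of its own where there are three numbers: the opening, from 0 (shut) to 1 (fully open), then the shift along the tool's x, y, z in m, then the turn about the tool's x in degrees. A call has 1 to 20 rows; each row is the pose to reach, as a shift and turn from the pose commanded when the call began, along the tool's axes at that moment; what a row does not reach only later rows make up. A row lasts 1/8 s, in which the tool goes at most 62.5 mm and 10.7 degrees, less where a joint would pass 70% of its speed; a pose out of reach is approached as far as the arm can. A call with a gripper value outside its range is refused whole. The fingers move at their own pace and stop on an object; the grip force is fixed at half the most. Time passes only in rows, so rows that repeat a pose let the fingers close. It gives the time, the measured TCP pose, the force and the opening at its end, in the units of the state.
- env.get_state(): the state, without advancing time (a new reading comes with each control period).
- env.camera(name): name is "scene" or "top" or "wrist"; returns a dict with "frame" (384x512x3 uint8, red, green, blue), "z_map" (384x512 float32, mm along the optical axis (not along the pixel's ray), 0 where there is no reading), "K" (3x3 intrinsics, pixels), "distortion" ([k1, k2, p1, p2, k3] as OpenCV has them; the pictures are not rectified), "pose" (4x4, takes a point from camera to world coordinates). Camera axes: x right, y down, z forward; pixel columns grow to the right and rows downward; lengths in mm; the calibration is good to about 2 mm. A picture is of the moment at which its call begins.
- env.sign_off(): hands the job in, once; it reports no verdict.
The state is a dict: "clock": time; "joint_positions": joint angles; "joint_velocities": joint speeds; "effort": joint torques, N m; "position": TCP position; "tool_rot": TCP orientation; "ft_force": force on the tool from outside, world axes, zero at the start; "moment": the same for the moment, N m; "opening": finger opening in mm.
Only numpy, scipy, OpenCV 4.12 (cv2) and the standard library are available. Lean on these libraries where they do the work, as an engineer would, in place of code of your own. Each camera call takes 0.05 s, during which the arm holds its last target.

### The job

Change the hand-placement station over to the next board: swing the holder's red lock lever open, draw the populated board's pallet forward from under the overhanging lip before lifting it, keep it level (its parts are not soldered yet) and lay it flat in the black out-tray. Put the bare board's pallet in its place, bare end first under the lip and fully home against the fence, then swing the lock lever fully shut across its front. Seat every coloured-lid component cup that is out on the bench, upright and fully down in the dial socket of its own colour, and leave the two grey-lid cups and everything else where they are.

Things in the scene. Friction and masses are not known exactly. Their poses are not given: they have to be found in the camera images.
- holder: the board holder, fixed: aluminium bed 175 x 130 mm, top face 8 mm above its origin and the bench, with a dark steel fence across its far end. x points from the open front (bed edge at x = -75) to the fence (stop face at x = +85 mm). The fence's lip, 100 mm wide, overhangs the bed by 18 mm, from x = +67; its underside is 11.5 mm, its top 17.5 mm above the bed
- stop (a point): middle of the fence's stop face at the height of the bed's top; axes as the holder's. A pallet is home when the middle of its +x end is here and its x points along the holder's x. Two guide cheeks under the lip, 65 mm apart inside, reach from the stop face 30 mm forward and flare outwards for 15 mm more; 11.5 mm high
- lock (a joint): angle of the holder's red lock lever about its upright pivot, rad: 0 = shut (the lever lies along the holder's -y, across the front end of a home pallet, 5 mm in front of it, and stops it from sliding out), 1.57 = open (it points along the holder's -x), end stop 1.75. Stiff: it stays where it is left; about 4 N at its handle moves it
- lock_grip (a point): middle of the lever's upright black handle: a round post 14 mm across, from 20 to 54 mm above the bench, this point 44 mm above it; moves with the lever. Pinch or push it from above; a home pallet beside it reaches 28 mm above the bench
- lock_hinge (a point): a point on the lever's pivot axis, 20 mm above the bench, fixed to the holder (x = -57, y = +45 mm); axes as the holder's. The handle's centre line moves round it on a circle of 52 mm radius. The lever bar is 14 mm wide, 64 mm long from 2 mm beyond the pivot, its top 20 mm above the bench
- pallet_done: pallet with the populated board (chips, white connector, capacitors up to 18 mm above its underside); starts home on the holder, +x end under the lip. Dark plate 130 (x) x 60 x 8 mm, 160 g, origin at the centre of its underside, z up. Two pale bars along its long edges (8 mm wide, outer faces 60 mm apart, x = -65 to +31, tops 20 mm above the underside); bare at the +x end. Grip across the bars near the origin, where it balances
- pallet_new: pallet with the bare green board (flat pads only); starts on the bench. Dark plate 130 (x) x 60 x 8 mm, 160 g, origin at the centre of its underside, z up. Two pale bars along its long edges (8 mm wide, outer faces 60 mm apart, x = -65 to +31, tops 20 mm above the underside); bare at the +x end. Grip across the bars near the origin, where it balances
- pallet_new_end (a point): middle of the +x (bare) end of pallet_new, at its underside (65 mm along x from its origin); axes as the pallet's
- tray_in (a point): centre of the inner floor of the black out-tray, which is fixed: open tray 190 (x) x 170 (y) x 20 mm outside, walls 4 mm thick, floor about 5 mm above the bench; axes as the tray's
- dial: the component dial, fixed (its turntable is locked): round aluminium plate 200 mm across with six conical sockets on a 140 mm circle and a hub 48 mm high in the middle; two grey sockets already hold grey-lid cups. Origin at the centre of its underside, z up, may be turned any way
- socket_red (a point): centre of the inner floor of the red conical socket on the dial, 15 mm above the bench, z up. The socket is 37.6 mm across at the floor and 50 mm at its rim, 22 mm above the floor: the same taper as the cups, with 0.8 mm play all round. A seated cup's origin is here
- socket_blue (a point): centre of the inner floor of the blue conical socket on the dial, 15 mm above the bench, z up. The socket is 37.6 mm across at the floor and 50 mm at its rim, 22 mm above the floor: the same taper as the cups, with 0.8 mm play all round. A seated cup's origin is here
- socket_yellow (a point): centre of the inner floor of the yellow conical socket on the dial, 15 mm above the bench, z up. The socket is 37.6 mm across at the floor and 50 mm at its rim, 22 mm above the floor: the same taper as the cups, with 0.8 mm play all round. A seated cup's origin is here
- socket_green (a point): centre of the inner floor of the green conical socket on the dial, 15 mm above the bench, z up. The socket is 37.6 mm across at the floor and 50 mm at its rim, 22 mm above the floor: the same taper as the cups, with 0.8 mm play all round. A seated cup's origin is here
- cup_red: closed component cup: black tapered body, red lid and red knob; may be absent. Origin at the centre of its underside, z up. Body 36 mm across at its weighted steel foot, widening to 51 mm at 26 mm height; lid disc 55 mm across from 26 to 32 mm; round knob 15 mm across from 32 to 58 mm, the place to grip. 90 g
- cup_blue: closed component cup: black tapered body, blue lid and blue knob; may be absent. Origin at the centre of its underside, z up. Body 36 mm across at its weighted steel foot, widening to 51 mm at 26 mm height; lid disc 55 mm across from 26 to 32 mm; round knob 15 mm across from 32 to 58 mm, the place to grip. 90 g
- cup_yellow: closed component cup: black tapered body, yellow lid and yellow knob; may be absent. Origin at the centre of its underside, z up. Body 36 mm across at its weighted steel foot, widening to 51 mm at 26 mm height; lid disc 55 mm across from 26 to 32 mm; round knob 15 mm across from 32 to 58 mm, the place to grip. 90 g
- cup_green: closed component cup: black tapered body, green lid and green knob; may be absent. Origin at the centre of its underside, z up. Body 36 mm across at its weighted steel foot, widening to 51 mm at 26 mm height; lid disc 55 mm across from 26 to 32 mm; round knob 15 mm across from 32 to 58 mm, the place to grip. 90 g
- cup_grey0: a cup of the same shape with a grey lid, already in a grey socket of the dial; leave it
- cup_grey1: a cup of the same shape with a grey lid, already in another grey socket of the dial; leave it
- flux_pot: a round teal flux pot, 60 mm across, 24 mm high; bystander. Origin at the centre of its underside
- tip_cleaner: a round steel pot of brass wool, 72 mm across, 48 mm high; bystander. Origin at the centre of its underside
- tweezers: steel tweezers lying flat, 138 mm long, 8 mm wide, 5 mm high; bystander. Origin near the middle, x towards the points
- screwdriver: a screwdriver lying flat, 150 mm long; bystander. x towards its blade
Not all that is in view belongs to the job. What is meant by the cup_green is not purple, and is the larger of those in its own colour. Leave any pink look-alike of the pallet_new alone.

How it is judged:
By the outcome, as a careful person would: the job done as asked, in the order asked, and still so for the second after the job is handed in, with the robot touching nothing.
Of cup_red, cup_blue, cup_yellow, cup_green only 2 to 4 are there at a start; the rules pass over those that are not, and their reading is None.
At some moment in a run one of cup_red, cup_blue, cup_yellow, cup_green, pallet_new may be knocked a few centimetres aside while the robot is not near it.
It also fails if it takes over 210 s, if anything falls off the work surface, if the arm or the gripper's body presses on something with over 40 N, if the wrist force passes 120 N, or if a joint passes its speed limit or range.

## Working session

There is one attempt and no reset: what is moved stays moved. The work goes in short steps, Python scripts to look and compute and a tool call to move; the robot and the scene stay as the last step left them, time stands still between calls to the robot, and variables do not carry over. Pictures are saved under pics/ and viewed, and the job is handed in when it is done.

Besides the shell and the picture viewer there is one more tool, called by a JSON object that holds its "name" and its "arguments", one argument or row to a line. move_arm: Moves the arm, as the interface text tells. Its arguments: {"type":"object","properties":{"commands":{"type":"array"}},"required":["commands"]}

```bash
ls; mkdir -p pics
python3 - <<'E'
from cell import env
import cv2,numpy as np
s=env.get_state()
for k,v in s.items(): print(k,np.round(v,3).tolist())
for n in ["scene","top","wrist"]:
    c=env.camera(n); cv2.imwrite(f"pics/{n}0.png",cv2.resize(c["frame"][:,:,::-1],(800,600)))
    print(n,np.round(c["K"],2).tolist(),c["distortion"],np.round(c["pose"],3).tolist())
E
```

```text
pics
clock 0.0
joint_positions [1.146, 0.577, 0.025, 1.438, -0.015, 1.129, -0.056]
joint_velocities [0.0, -0.001, -0.0, 0.001, 0.0, -0.001, -0.001]
effort [-0.0, -76.575, 2.25, -28.597, 0.015, 0.013, -0.0]
position [225.455, -635.682, 196.014]
tool_rot [[-0.001, 0.334, -0.942], [0.002, -0.942, -0.334], [-1.0, -0.002, 0.0]]
ft_force [0.133, -0.027, -0.223]
moment [0.004, 0.001, 0.004]
opening 85.467
scene [[387.93, 0.0, 261.33], [0.0, 387.93, 184.53], [0.0, 0.0, 1.0]] [-0.00595394  0.          0.          0.          0.        ] [[0.816, 0.486, -0.313, 868.095], [0.578, -0.689, 0.437, -414.829], [-0.003, -0.538, -0.843, 1030.876], [0.0, 0.0, 0.0, 1.0]]
top [[359.02, 0.0, 253.17], [0.0, 359.02, 191.75], [0.0, 0.0, 1.0]] [-0.0753711  0.         0.         0.         0.       ] [[0.002, -0.996, 0.084, 453.718], [-1.0, 0.0, 0.028, 54.988], [-0.028, -0.084, -0.996, 1088.657], [0.0, 0.0, 0.0, 1.0]]
wrist [[300.18, 0.0, 258.16], [0.0, 300.18, 192.18], [0.0, 0.0, 1.0]] [0.02160728 0.         0.         0.         0.        ] [[0.335, -0.9, -0.28, 298.496], [-0.942, -0.321, -0.098, -610.253], [-0.002, 0.296, -0.955, 373.385], [0.0, 0.0, 0.0, 1.0]]
```

View pics/top0.png

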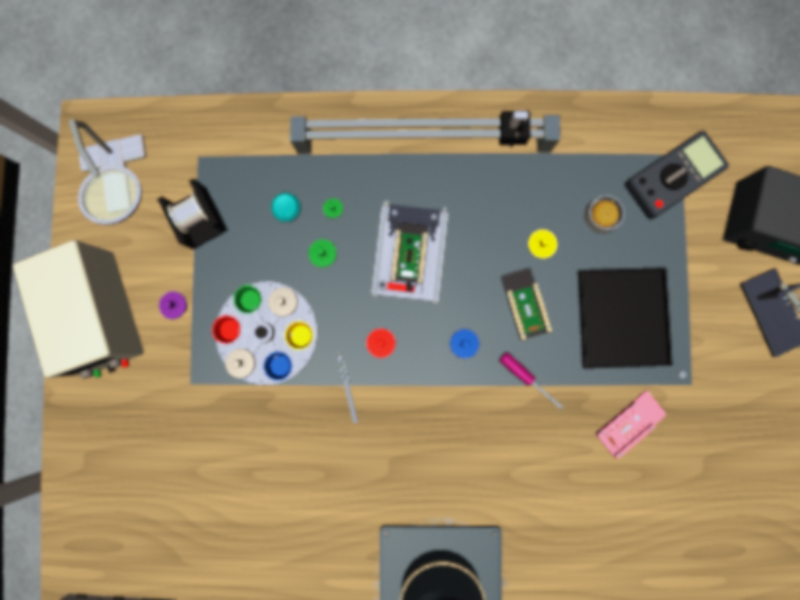

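View pics/scene0.png

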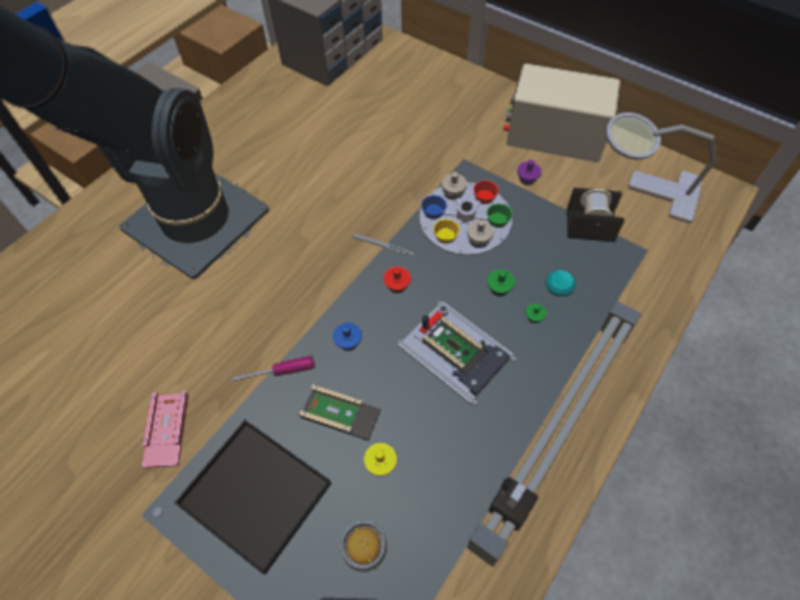

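View pics/wrist0.png

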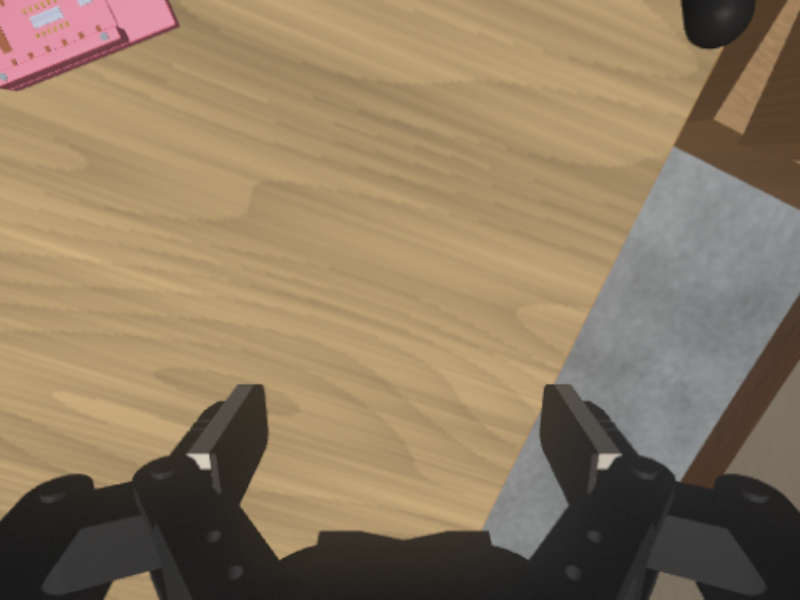

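The top view is 800x600 px.
- **Cups on the bench:** red (381,342), blue (465,343), yellow (543,243), and two greens at (322,253, the larger) and (333,208, the smaller decoy). Purple at (172,305) is also a decoy.
- **Dial:** about (265,332).
- **Holder:** about (410,252), with the lip away from the robot.
- **New pallet:** (527,305), with its dark bare end up-left. The pink decoy is at (631,423).
- **Tray:** (625,318).

Next I'll measure these.

```bash
cat > h.py <<'E'
from cell import env
import cv2,numpy as np
def rays(c,px):
    px=np.asarray(px,float).reshape(-1,1,2)
    n=cv2.undistortPoints(px,c["K"],np.array(c["distortion"],float)).reshape(-1,2)
    return np.c_[n,np.ones(len(n))]@c["pose"][:3,:3].T
def onz(c,px,z):
    d=rays(c,px);o=c["pose"][:3,3]
    return o+d*((z-o[2])/d[:,2])[:,None]
def cloud(c):
    h,w=c["z_map"].shape
    u,v=np.meshgrid(np.arange(w),np.arange(h))
    d=rays(c,np.stack([u,v],-1).reshape(-1,2).astype(float))
    return (c["pose"][:3,3]+d*c["z_map"].reshape(-1,1)).reshape(h,w,3)
def proj(c,P):
    T=np.linalg.inv(c["pose"]);P=np.asarray(P,float).reshape(-1,3)
    r,_=cv2.Rodrigues(T[:3,:3]);return cv2.projectPoints(P,r,T[:3,3],c["K"],np.array(c["distortion"],float))[0].reshape(-1,2)
def hsv(c): return cv2.cvtColor(c["frame"],cv2.COLOR_RGB2HSV)
R={'red':[(0,6),(174,180)],'blue':[(100,122)],'yellow':[(25,33)],'green':[(50,75)],'teal':[(83,97)]}
def mask(c,name,s=110,v=50):
    H=hsv(c);m=0
    for a,b in R[name]: m=m|cv2.inRange(H,(a,s,v),(b,255,255))
    return m
def blobs(m,amin=25):
    n,l,st,ce=cv2.connectedComponentsWithStats(m)
    return [(ce[i],st[i],l==i) for i in range(1,n) if st[i,4]>=amin]
def shift(p,yaw=None):
    """desired TCP world (mm) -> tool shift (m), turn to yaw of tool-y axis (deg, mod 180)"""
    s=env.get_state();Rm=np.array(s["tool_rot"]);d=Rm.T@(np.array(p)-s["position"])/1000
    out=[np.round(d,4).tolist()]
    if yaw is not None:
        cur=np.degrees(np.arctan2(Rm[1,1],Rm[0,1]))
        t=(-(yaw-cur)+90)%180-90   # turn about tool x (down): positive turn = -world z
        out.append(round(t,2))
    return out
def save(c,name,box=None,scale=None):
    im=c["frame"][:,:,::-1]
    if box: x0,y0,x1,y1=box; im=im[y0:y1,x0:x1]
    f=scale or min(800/im.shape[1],600/im.shape[0])
    cv2.imwrite("pics/"+name,cv2.resize(im,None,fx=f,fy=f,interpolation=cv2.INTER_CUBIC))
E
python3 - <<'E'
from h import *
for n in ["top","scene"]:
    c=env.camera(n);P=cloud(c)
    for k in R:
        for ce,st,m in blobs(mask(c,k)):
            z=P[m][:,2]; top=np.median(P[m],0)
            print(n,k,ce.round(1),st[:4].tolist(),'A',st[4],'pts',top.round(0),'mid',onz(c,[ce],np.median(z))[0].round(1))
E
```

```text
top red [421.4 129.9] [419, 127, 6, 7] A 31 pts [ 728. -420.   40.] mid [ 727.7 -418.9   40.4]
top red [255.  183.3] [248, 181, 17, 6] A 67 pts [567.  80.  20.] mid [569.   79.8  20. ]
top red [144.2 210.4] [136, 202, 18, 18] A 258 pts [488. 414.  20.] mid [487.3 414.7  19.7]
top red [243.3 219.1] [234, 210, 19, 19] A 280 pts [462. 113.  33.] mid [462.1 113.7  32.6]
top red [ 79.  231.5] [77, 229, 5, 6] A 26 pts [422. 609.  33.] mid [422.1 611.2  33.3]
top blue [297.  219.5] [288, 210, 19, 19] A 283 pts [460. -44.  33.] mid [461.2 -43.8  32.6]
top blue [177.3 233.7] [169, 225, 18, 18] A 251 pts [417. 311.  19.] mid [417.8 312.   18.6]
top yellow [346.9 155.7] [338, 147, 19, 19] A 287 pts [ 649. -193.   32.] mid [ 650.3 -193.9   32.3]
top yellow [192.4 214.7] [186, 206, 14, 18] A 185 pts [474. 268.  17.] mid [475.  267.7  16.6]
top green [212.8 132.8] [207, 127, 13, 13] A 137 pts [723. 208.  24.] mid [723.2 208.2  23.8]
top green [261.6 159.9] [256, 149, 13, 25] A 197 pts [642.  59.  18.] mid [640.5  60.1  17.6]
top green [205.9 161.5] [197, 153, 19, 18] A 264 pts [632. 225.  33.] mid
[... 953 characters left out ...]
6.  268.2  15.9]
scene yellow [242.9 293.4] [233, 283, 21, 21] A 341 pts [ 653. -199.   32.] mid [ 651.5 -197.    31.8]
scene green [319.7 137. ] [312, 131, 16, 13] A 153 pts [545. 377.  22.] mid [543.9 375.   22.2]
scene green [320.2 179.7] [312, 173, 18, 15] A 210 pts [637. 219.  32.] mid [635.1 222.3  32.1]
scene green [342.7 199.6] [337, 194, 13, 12] A 123 pts [726. 204.  23.] mid [724.8 205.6  22.8]
scene green [292.4 221.4] [278, 213, 27, 19] A 140 pts [643.  60.  17.] mid [639.7  59.4  17.2]
scene green [214.2 262.3] [200, 253, 29, 19] A 195 pts [ 530. -169.    9.] mid [ 529.8 -168.6    9.1]
scene teal [358.5 180.5] [349, 173, 20, 16] A 252 pts [731. 296.  20.] mid [731.  295.6  20.4]
```

```bash
python3 -c "
from h import *
print(shift([650,60,190],-96))"
```

```text
[[0.0068, -0.5141, -0.6327], np.float64(25.53)]
```

{"name": "move_arm", "arguments": {
  "commands": [
    [1,[0.007,-0.514,-0.633],25.5],
    [1,[0.007,-0.514,-0.633],25.5],
    [1,[0.007,-0.514,-0.633],25.5],
    [1,[0.007,-0.514,-0.633],25.5],
    [1,[0.007,-0.514,-0.633],25.5],
    [1,[0.007,-0.514,-0.633],25.5],
    [1,[0.007,-0.514,-0.633],25.5],
    [1,[0.007,-0.514,-0.633],25.5],
    [1,[0.007,-0.514,-0.633],25.5],
    [1,[0.007,-0.514,-0.633],25.5],
    [1,[0.007,-0.514,-0.633],25.5],
    [1,[0.007,-0.514,-0.633],25.5],
    [1,[0.007,-0.514,-0.633],25.5],
    [1,[0.007,-0.514,-0.633],25.5],
    [1,[0.007,-0.514,-0.633],25.5],
    [1,[0.007,-0.514,-0.633],25.5]
  ]
}}

```text
clock: 2.25
position: [650.0, 57.9, 190.0]
tool_rot: [[-0.0, -0.106, -0.994], [-0.001, -0.994, 0.106], [-1.0, 0.001, 0.0]]
ft_force: [0.5, 0.2, -0.5]
opening: 85.5
```

Run:
```python
from h import *
s=env.get_state();print(s["clock"],np.round(s["position"],1),np.round(s["tool_rot"],3).tolist())
c=env.camera("wrist");np.save("w1.npy",c,allow_pickle=True);save(c,"w1.png")
```

```text
2.25 [650.   57.9 190. ] [[-0.0, -0.106, -0.994], [-0.001, -0.994, 0.106], [-1.0, 0.001, 0.0]]
```

View pics/w1.png

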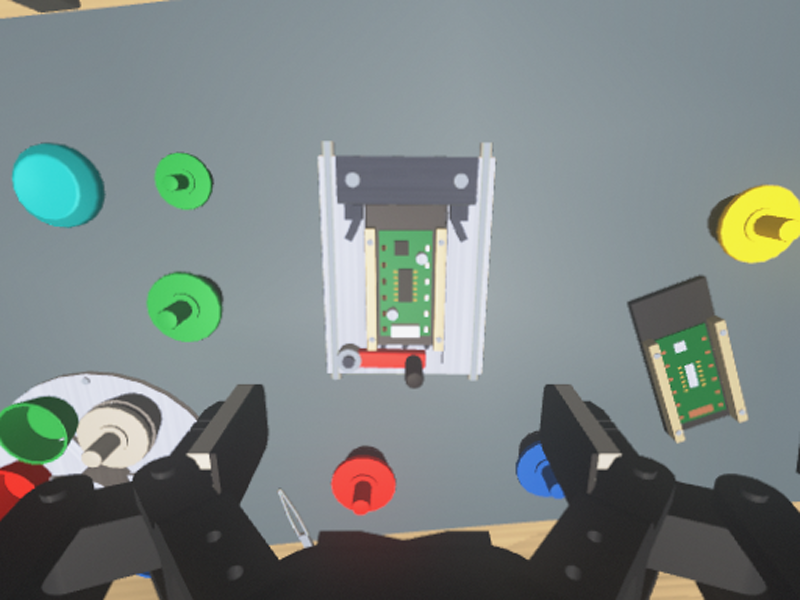

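The wrist view (800x600) shows:
- **Holder** at (408,265), with its lever handle at (414,372) and hinge at (348,357).
- **Large green cup** at (185,307) and the small decoy at (184,180). The larger one is the job's cup, so the choice is confirmed.
- **New pallet** at (692,365), with its dark end up-left.

Next is pose measurement.

```bash
cat >> h.py <<'E'
def wmean(c,px,z): return onz(c,px,z)[:,:2]
def barfit(c,zt,box,rng=((15,40,140),(30,140,255))):
    """pale bars with tops at zt in world box (x0,x1,y0,y1): list of rects on plane zt"""
    m=cv2.inRange(hsv(c),*[np.array(r) for r in rng]);P=cloud(c)
    x0,x1,y0,y1=box
    m[(P[...,0]<x0)|(P[...,0]>x1)|(P[...,1]<y0)|(P[...,1]>y1)|(P[...,2]<zt-5)|(P[...,2]>zt+7)]=0
    out=[]
    for ce,st,mm in blobs(m,60):
        v,u=np.nonzero(mm);W=wmean(c,np.c_[u,v].astype(float),zt).astype(np.float32)
        out.append((len(u),cv2.minAreaRect(W)))
    return m,out
E
python3 - <<'E'
from h import *
c=np.load("w1.npy",allow_pickle=True).item();H=hsv(c)
print(H[170:176,238].tolist(), H[170:176,436].tolist())
for nm,zt,box in [("done",28,(560,700,0,120)),("new",20,(440,620,-260,-100))]:
    m,o=barfit(c,zt,box); print(nm,o); cv2.imwrite(f"pics/m_{nm}.png",m)
P=cloud(c)
# lever red
for ce,st,mm in blobs(mask(c,'red')): print('red',ce,st,np.median(P[mm],0))
# fence stuff: print heights along column
for v in range(85,250,4): print(v,P[v,261].round(1),P[v,231].round(1),c["frame"][v,261])
E
```

```text
[[23, 37, 243], [24, 37, 243], [24, 37, 243], [24, 36, 243], [24, 36, 243], [24, 36, 243]] [[98, 26, 148], [96, 24, 148], [96, 24, 148], [96, 24, 149], [98, 26, 149], [98, 26, 148]]
done [(114, ((636.0903930664062, 81.60218048095703), (6.123990058898926, 86.37525177001953), 87.4876708984375)), (312, ((631.516357421875, 33.50340270996094), (7.384737014770508, 84.83658599853516), 83.51927947998047))]
new [(412, ((531.4839477539062, -194.12258911132812), (95.35957336425781, 8.19437313079834), 16.344112396240234)), (383, ((516.743896484375, -144.65570068359375), (95.3118896484375, 8.288958549499512), 16.755773544311523))]
red [248.65885417 228.640625  ] [230 223  42  13 384] [573.46015323  79.34362349  19.85787895]
red [232.23607648 309.2876143 ] [ 212  291   41   39 1203] [469.5121475  110.41077079  32.2969709 ]
red [ 11.60518293 309.29420732] [  0 296  32  38 656] [494.68232308 409.0149045   22.45644755]
85 [ 7.416e+02  4.550e+01 -1.000e-01] [745.2  79.7   1. ] [146 157 161]
89 [7.373e+02 4.590e+01 1.000e-01] [740.9  80.3   1.1] [146 157 161]
93 [733.   46.4   1.3] [736.6  80.8   1.9] 
[... 1595 characters left out ...]
2.5  60.   18.7] [602.5  98.2   7.2] [104 177 119]
209 [599.6  60.3  24.9] [597.8  98.7   9.1] [238 239 241]
213 [595.   60.8  26.3] [591.8  99.6   7.7] [244 245 246]
217 [585.6  61.7  15.9] [586.7 100.2   8.6] [128 121 118]
221 [576.9  62.5   7.9] [581.3 100.9   8.8] [169 170 185]
225 [574.8  62.8  15.9] [579.5 100.4  17.7] [156  69  68]
229 [573.3  63.   24.9] [575.5 100.6  20.9] [72 66 67]
233 [573.   63.2  35.8] [569.4 101.6  19.5] [72 66 67]
237 [573.6  63.2  48.1] [558.6 104.    8.2] [70 65 65]
241 [571.2  63.5  53.5] [5.491e+02 1.059e+02 5.000e-01] [100  93  90]
245 [567.   64.   55.2] [543.6 106.6   1.2] [92 86 84]
249 [532.7  67.    0. ] [5.372e+02 1.075e+02 4.000e-01] [145 153 157]
```

Run:
```python
from h import *
c=np.load("w1.npy",allow_pickle=True).item()
save(c,"w1_hold.png",(195,80,325,255),3.4); save(c,"w1_new.png",(395,165,490,290),4.5)
```

```text
(no output)
```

View pics/w1_hold.png

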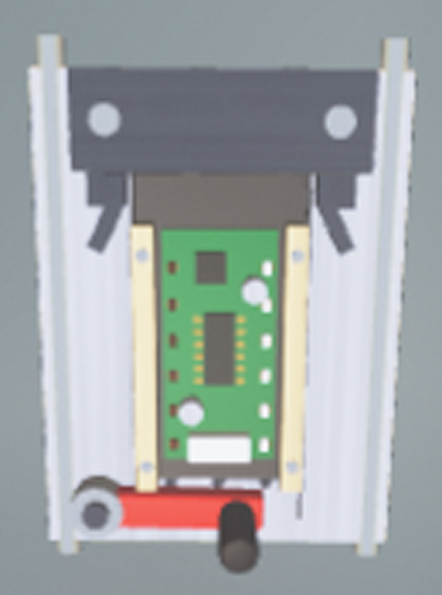

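Run:
```python
from h import *
c=np.load("w1.npy",allow_pickle=True).item()
def q(pts,z): 
    p=np.array(pts,float)/3.4+[195,80]-0.35
    return wmean(c,p,z)
def ang(a,b): d=b-a; return np.degrees(np.arctan2(d[1],d[0]))
L=q([(141.5,225),(147,491)],28); Rr=q([(297.5,225),(291.5,491)],28)
print('bars L far/near',L.round(1),'R',Rr.round(1),'yaw',ang(L[1],L[0]),ang(Rr[1],Rr[0]), 'len',np.linalg.norm(L[0]-L[1]),'sep',np.linalg.norm(L.mean(0)-Rr.mean(0)))
lip=q([(71,171),(373,173)],25.5); print('lip',lip.round(1),ang(lip[1],lip[0])-90,np.linalg.norm(lip[1]-lip[0]))
bed=q([(50,541),(386,544)],8); print('bed',bed.round(1),ang(bed[1],bed[0])-90,np.linalg.norm(bed[1]-bed[0]))
hg=q([(97,514)],24);hd=q([(240,556)],54);print('hinge?',hg,'handle',hd)
# pallet centre from bars
yaw=np.mean([ang(L[1],L[0]),ang(Rr[1],Rr[0])]);t=np.radians(yaw);ex=np.array([np.cos(t),np.sin(t)])
mid=(L.mean(0)+Rr.mean(0))/2; cen=mid+17*ex; print('pallet',cen,yaw,'stop',cen+65*ex,'holder from pal',cen-20*ex,'lip',lip.mean(0)-67*ex,'bed',bed.mean(0)+75*ex)
```

```text
bars L far/near [[679.3  80.2]
 [584.2  90.4]] R [[673.8  28.7]
 [578.7  38.7]] yaw -6.10536456787258 -5.981313964025564 len 95.61860811077119 sep 51.89114922705028
lip [[699.  101.2]
 [687.8   2.4]] -6.425980929138518 99.39904981474425
bed [[559.  132.6]
 [544.    3.5]] -6.616878889207385 130.0368769858745
hinge? [[575.42444444 110.20054254]] handle [[568.15963156  58.92684804]]
pallet [645.92771373  57.69228301] -6.043339265949072 stop [710.5664791   50.84903735] holder from pal [626.03886284  59.79789706] lip [626.77488332  58.88614054] bed [626.10966477  60.15248039]
```

```bash
cat >> h.py <<'E'
HO=np.array([626.3,59.6]);HY=np.radians(-6.25)
ex=np.array([np.cos(HY),np.sin(HY)]);ey=np.array([-np.sin(HY),np.cos(HY)])
HG=HO-57*ex+45*ey
def lock(a): return HG+52*(-np.sin(a)*ex-np.cos(a)*ey)
E
python3 - <<'E'
from h import *
p=lock(0);print(HG,p,shift([*p,80]),shift([*p,36]))
for a in np.r_[0.2:1.8:0.2,1.68]: print(a.round(2),lock(a).round(1),shift([*lock(a),36])[0])
print(shift([*lock(1.66),110]))
E
```

```text
[574.53779809 110.53794709] [568.8767206  58.8470175] [[0.1102, 0.0077, 0.0809]] [[0.1542, 0.0077, 0.0809]]
0.2 [558.7  61. ] [0.1542, 0.0066, 0.0912]
0.4 [549.2  65.1] [0.1542, 0.0035, 0.1011]
0.6 [540.7  71.1] [0.1541, -0.0015, 0.1102]
0.8 [533.5  78.6] [0.1541, -0.0082, 0.1181]
1.0 [528.   87.4] [0.1541, -0.0163, 0.1246]
1.2 [524.3  97.1] [0.1541, -0.0256, 0.1293]
1.4 [522.6 107.3] [0.1541, -0.0356, 0.132]
1.6 [523.  117.7] [0.1541, -0.046, 0.1327]
1.68 [523.8 121.8] [0.1541, -0.0501, 0.1324]
[[0.0801, -0.049, 0.1325]]
```

{"name": "move_arm", "arguments": {
  "commands": [
    [1,[0.05,0.007,0.081],0],
    [1,[0.11,0.007,0.081],0],
    [1,[0.14,0.007,0.081],0],
    [1,[0.154,0.007,0.081],0],
    [1,[0.154,0.007,0.081],0],
    [0,[0.154,0.007,0.081],0],
    [0,[0.154,0.007,0.081],0],
    [0,[0.154,0.007,0.081],0],
    [0,[0.154,0.007,0.081],0],
    [0,[0.154,0.007,0.081],0],
    [0,[0.154,0.007,0.081],0]
  ]
}}

```text
clock: 3.68
position: [569.1, 61.3, 35.9]
tool_rot: [[-0.0, -0.104, -0.995], [-0.0, -0.995, 0.104], [-1.0, 0.0, 0.0]]
ft_force: [0.2, -0.5, -0.6]
opening: -0.0
```

Run:
```python
from h import *
s=env.get_state();print(np.round(s["position"],1),s["ft_force"],s["opening"])
c=env.camera("wrist");save(c,"w2.png")
for a in np.r_[0.:1.8:0.2,1.68]: print(a.round(2),shift([*lock(a),36])[0])
```

```text
[569.1  61.3  35.9] [ 0.20600374 -0.52429931 -0.56669327] -0.03447545986163894
0.0 [-0.0001, 0.0025, -0.0]
0.2 [-0.0001, 0.0014, 0.0103]
0.4 [-0.0001, -0.0017, 0.0202]
0.6 [-0.0001, -0.0067, 0.0293]
0.8 [-0.0001, -0.0134, 0.0372]
1.0 [-0.0001, -0.0216, 0.0436]
1.2 [-0.0001, -0.0309, 0.0483]
1.4 [-0.0001, -0.0409, 0.051]
1.6 [-0.0001, -0.0513, 0.0517]
1.68 [-0.0001, -0.0554, 0.0514]
```

View pics/w2.png

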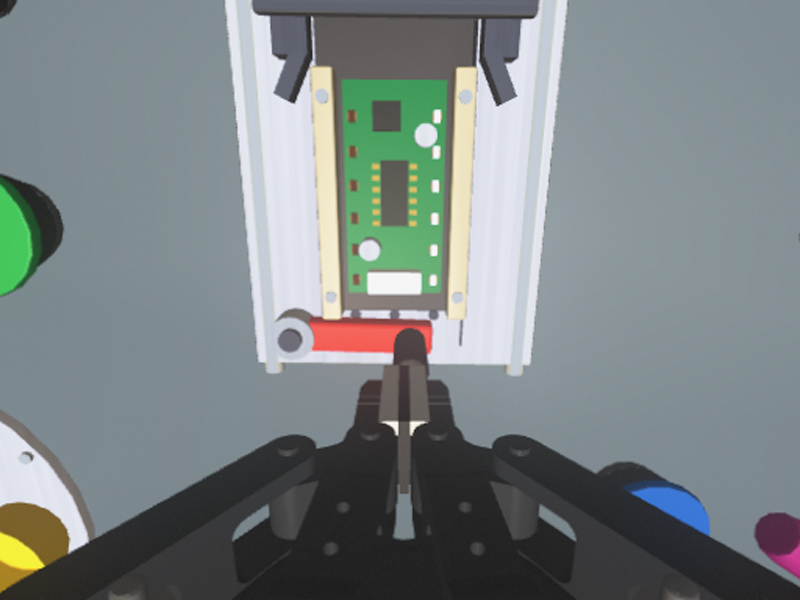

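Run:
```python
from h import *
s=env.get_state()
c=env.camera("wrist");P=cloud(c)
for v in range(205,300,4): print(v,*[(P[v,u].round(0).tolist()) for u in (250,257,262,268)])
print('TCP proj',proj(c,[s["position"]]), proj(c,[[*lock(0),54]]),proj(c,[[*lock(0),20]]))
t=env.camera("top");save(t,"t2.png",(215,110,305,210),6); print(proj(t,[[*lock(0),54]]))
```

```text
205 [576.0, 67.0, 14.0] [575.0, 62.0, 13.0] [575.0, 59.0, 14.0] [574.0, 54.0, 13.0]
209 [575.0, 67.0, 20.0] [574.0, 62.0, 20.0] [574.0, 59.0, 20.0] [573.0, 55.0, 19.0]
213 [572.0, 67.0, 20.0] [574.0, 62.0, 26.0] [574.0, 59.0, 28.0] [573.0, 55.0, 25.0]
217 [569.0, 68.0, 20.0] [574.0, 62.0, 34.0] [574.0, 59.0, 35.0] [573.0, 55.0, 33.0]
221 [566.0, 68.0, 20.0] [574.0, 62.0, 41.0] [575.0, 59.0, 43.0] [573.0, 55.0, 40.0]
225 [563.0, 68.0, 21.0] [574.0, 62.0, 46.0] [574.0, 59.0, 47.0] [573.0, 55.0, 46.0]
229 [555.0, 70.0, 7.0] [574.0, 62.0, 53.0] [574.0, 59.0, 53.0] [573.0, 56.0, 52.0]
233 [548.0, 70.0, 1.0] [572.0, 62.0, 53.0] [572.0, 59.0, 53.0] [572.0, 56.0, 54.0]
237 [582.0, 65.0, 79.0] [581.0, 61.0, 78.0] [581.0, 59.0, 78.0] [581.0, 56.0, 79.0]
241 [582.0, 64.0, 82.0] [581.0, 61.0, 82.0] [581.0, 59.0, 83.0] [581.0, 56.0, 83.0]
245 [581.0, 64.0, 86.0] [582.0, 61.0, 87.0] [581.0, 59.0, 86.0] [581.0, 56.0, 87.0]
249 [582.0, 64.0, 91.0] [581.0, 61.0, 90.0] [581.0, 59.0, 91.0] [580.0, 56.0, 90.0]
253 [582.0, 64.0, 94.0] [582.0, 61.0, 95.0] [581.0, 59.0, 95.0] [581.0, 56.0, 94.0]
257 [582.0
[... 382 characters left out ...]
] [580.0, 59.0, 108.0] [582.0, 57.0, 112.0]
277 [583.0, 63.0, 116.0] [578.0, 61.0, 108.0] [578.0, 59.0, 108.0] [582.0, 57.0, 115.0]
281 [582.0, 63.0, 117.0] [576.0, 62.0, 108.0] [576.0, 60.0, 108.0] [583.0, 57.0, 118.0]
285 [583.0, 63.0, 120.0] [574.0, 62.0, 108.0] [575.0, 60.0, 109.0] [582.0, 57.0, 120.0]
289 [582.0, 63.0, 122.0] [573.0, 62.0, 108.0] [572.0, 60.0, 108.0] [582.0, 57.0, 122.0]
293 [582.0, 63.0, 123.0] [571.0, 62.0, 108.0] [570.0, 60.0, 107.0] [582.0, 57.0, 124.0]
297 [582.0, 63.0, 126.0] [569.0, 62.0, 108.0] [568.0, 60.0, 108.0] [582.0, 57.0, 126.0]
TCP proj [[258.9891486  225.39569453]] [[263.36123351 237.86488952]] [[262.57861772 216.10243459]]
[[261.93879216 182.1155268 ]]
```

View pics/t2.png

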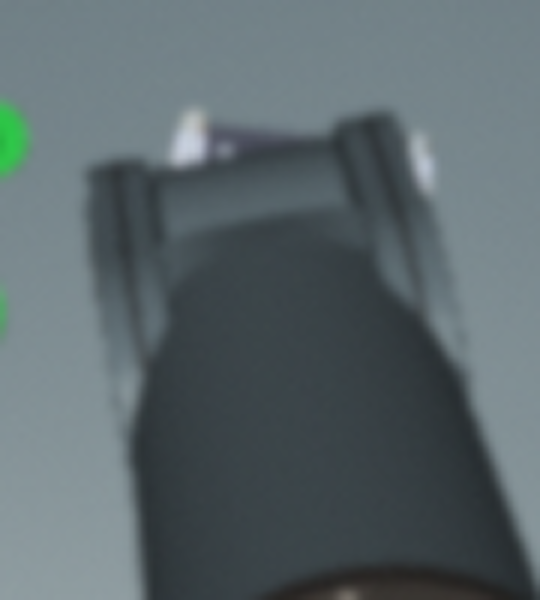

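Run:
```python
from h import *
s=env.get_state()
c=env.camera("scene");P=cloud(c);print(proj(c,[s["position"],s["position"]+np.array([0,0,42])]))
save(c,"s2.png",(200,130,340,260),5)
```

```text
[[272.99932609 205.6324718 ]
 [273.32782156 198.37803208]]
```

View pics/s2.png

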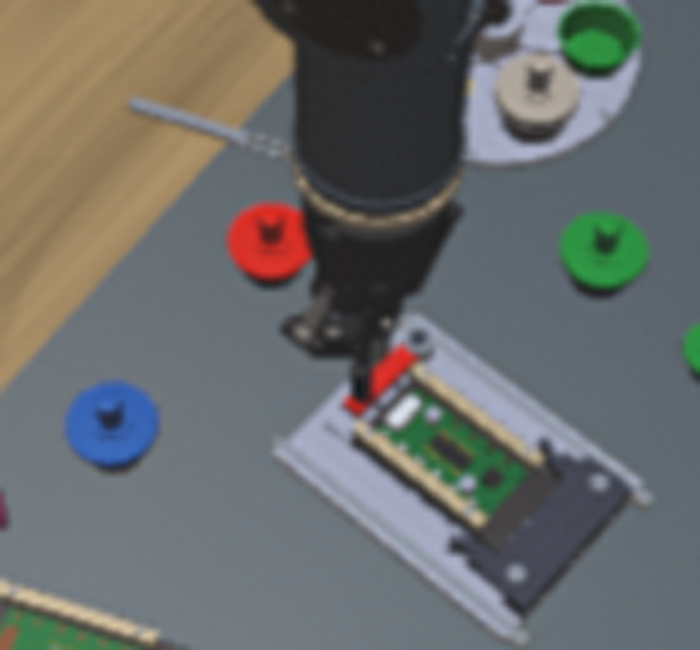

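Run:
```python
from h import *
c=np.load("w1.npy",allow_pickle=True).item();P=cloud(c);print(c["pose"][:3,3])
for v in range(236,310,6): print(v,*[(P[v,u].round(0).tolist()) for u in (150,160,165,352,360,375)])
s=env.get_state();c=env.camera("wrist");print(c["pose"].round(3),s["position"])
T=np.array(s["tool_rot"]).T
print(T@(c["pose"][:3,3]-s["position"]), T@c["pose"][:3,:3])
```

```text
[726.92380511  50.38123993 367.30736758]
236 [568.0, 212.0, 0.0] [567.0, 199.0, 1.0] [566.0, 192.0, 1.0] [540.0, -56.0, 1.0] [539.0, -66.0, 1.0] [536.0, -86.0, 0.0]
242 [560.0, 214.0, 2.0] [558.0, 201.0, 1.0] [558.0, 194.0, 2.0] [531.0, -55.0, 2.0] [529.0, -67.0, 0.0] [528.0, -86.0, 1.0]
248 [668.0, 106.0, 245.0] [667.0, 102.0, 244.0] [666.0, 100.0, 242.0] [658.0, 15.0, 244.0] [657.0, 11.0, 244.0] [518.0, -87.0, 0.0]
254 [667.0, 104.0, 249.0] [667.0, 100.0, 250.0] [663.0, 100.0, 243.0] [655.0, 15.0, 244.0] [658.0, 13.0, 249.0] [510.0, -86.0, 1.0]
260 [667.0, 103.0, 254.0] [664.0, 100.0, 250.0] [661.0, 100.0, 245.0] [653.0, 15.0, 246.0] [658.0, 15.0, 255.0] [657.0, 8.0, 254.0]
266 [667.0, 101.0, 260.0] [662.0, 100.0, 251.0] [658.0, 101.0, 245.0] [650.0, 16.0, 247.0] [656.0, 15.0, 255.0] [657.0, 10.0, 259.0]
272 [666.0, 100.0, 263.0] [659.0, 101.0, 251.0] [655.0, 102.0, 244.0] [647.0, 16.0, 246.0] [654.0, 15.0, 257.0] [658.0, 12.0, 264.0]
278 [664.0, 100.0, 263.0] [658.0, 101.0, 253.0] [653.0, 101.0, 247.0] [645.0, 16.0, 248.0] [651.0, 16.0, 257.0] [657.0, 13.0, 267.0]
284 [661.0, 101.
[... 402 characters left out ...]
267.0] [648.0, 101.0, 257.0] [465.0, 212.0, 2.0] [470.0, -42.0, 44.0] [642.0, 17.0, 261.0] [652.0, 16.0, 275.0]
308 [653.0, 101.0, 267.0] [455.0, 222.0, 1.0] [454.0, 214.0, 1.0] [468.0, -39.0, 53.0] [640.0, 17.0, 262.0] [650.0, 16.0, 275.0]
[[-1.03000e-01 -9.50000e-01 -2.95000e-01  6.46000e+02]
 [-9.95000e-01  9.80000e-02  3.10000e-02  5.37720e+01]
 [-1.00000e-03  2.96000e-01 -9.55000e-01  2.13106e+02]
 [ 0.00000e+00  0.00000e+00  0.00000e+00  1.00000e+00]] [569.08250611  61.27908453  35.83603156]
[-177.28241938   -0.53697078  -77.25378885] [[ 7.10648410e-04 -2.96263044e-01  9.55106122e-01]
 [ 9.99999331e-01  1.08197525e-03 -4.08434880e-04]
 [-9.12397022e-04  9.55105773e-01  2.96263615e-01]]
```

The shut fingertips show at about z=78 in depth, while the reported TCP z is 36. Both the wrist and scene views agree, and the jaws closed above the 54 mm post without touching it. So the real tips sit about 42 mm above the reported TCP. I'll open, lower in small steps and watch the force.

{"name": "move_arm", "arguments": {
  "commands": [
    [1,[0,0.0025,0],0],
    [1,[0,0.0025,0],0],
    [1,[0.01,0.0025,0],0],
    [1,[0.02,0.0025,0],0],
    [1,[0.03,0.0025,0],0],
    [1,[0.036,0.0025,0],0],
    [1,[0.036,0.0025,0],0],
    [0.3,[0.036,0.0025,0],0],
    [0,[0.036,0.0025,0],0],
    [0,[0.036,0.0025,0],0],
    [0,[0.036,0.0025,0],0],
    [0,[0.036,0.0025,0],0],
    [0,[0.036,0.0025,0],0],
    [0,[0.036,0.0025,0],0]
  ]
}}

```text
clock: 5.68
position: [569.0, 58.8, 0.2]
tool_rot: [[0.0, -0.104, -0.995], [0.0, -0.995, 0.104], [-1.0, -0.0, -0.0]]
ft_force: [-1.4, -0.7, 6.0]
opening: 11.9
```

Run:
```python
from h import *
s=env.get_state();print(np.round(s["position"],1),s["ft_force"],s["opening"])
c=env.camera("wrist");save(c,"w3.png")
for a in np.r_[0.:1.8:0.2,1.68]: print(a.round(2),shift([*lock(a),-0.5])[0])
```

```text
[5.69e+02 5.88e+01 2.00e-01] [-1.40563333 -0.6674769   6.01625145] 11.909669709501639
0.0 [0.0007, -0.0001, 0.0001]
0.2 [0.0007, -0.0012, 0.0104]
0.4 [0.0007, -0.0043, 0.0203]
0.6 [0.0007, -0.0093, 0.0294]
0.8 [0.0007, -0.016, 0.0373]
1.0 [0.0007, -0.0242, 0.0437]
1.2 [0.0007, -0.0335, 0.0484]
1.4 [0.0007, -0.0435, 0.0511]
1.6 [0.0007, -0.0538, 0.0518]
1.68 [0.0007, -0.058, 0.0515]
```

View pics/w3.png

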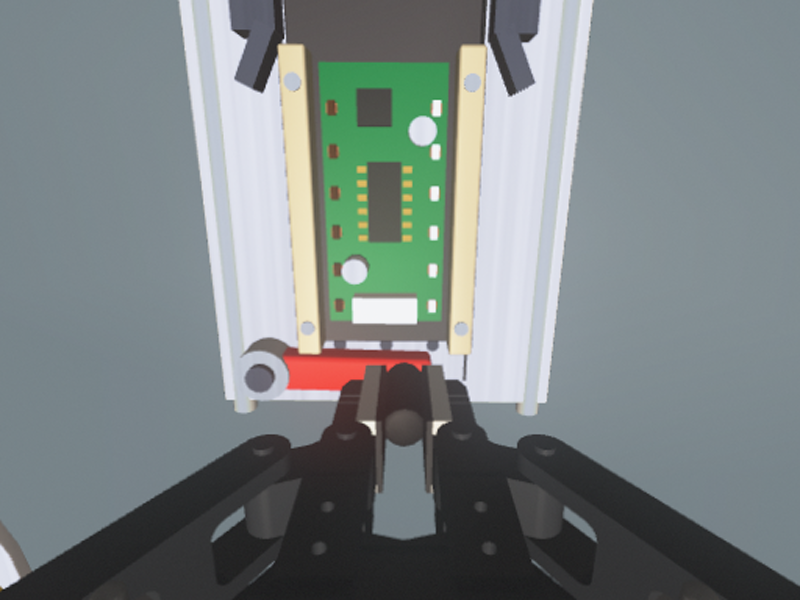

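The post is gripped at (403,395), with an opening of 11.9 mm. Now I'll swing the lever through its arc.

{"name": "move_arm", "arguments": {
  "commands": [
    [0,[0,-0.001,0.005],0],
    [0,[0,-0.001,0.01],0],
    [0,[0,-0.002,0.015],0],
    [0,[0,-0.004,0.02],0],
    [0,[0,-0.007,0.025],0],
    [0,[0,-0.009,0.0295],0],
    [0,[0,-0.0125,0.0335],0],
    [0,[0,-0.016,0.037],0],
    [0,[0,-0.02,0.0405],0],
    [0,[0,-0.024,0.0435],0],
    [0,[0,-0.029,0.046],0],
    [0,[0,-0.0335,0.0485],0],
    [0,[0,-0.0385,0.05],0],
    [0,[0,-0.0435,0.051],0],
    [0,[0,-0.0485,0.0515],0],
    [0,[0,-0.054,0.052],0],
    [0,[0,-0.057,0.0515],0],
    [0,[0,-0.057,0.0515],0]
  ]
}}

```text
clock: 7.98
position: [514.0, 118.9, -1.0]
tool_rot: [[-0.016, -0.104, -0.994], [-0.004, -0.995, 0.104], [-1.0, 0.006, 0.016]]
ft_force: [-22.6, -2.6, 21.8]
opening: 11.8
```

Run:
```python
from h import *
s=env.get_state();print(np.round(s["position"],1),s["ft_force"],s["opening"])
c=env.camera("wrist");save(c,"w4.png")
```

```text
[514.  118.9  -1. ] [-22.63251145  -2.61313792  21.75744097] 11.849301835794405
```

View pics/w4.png

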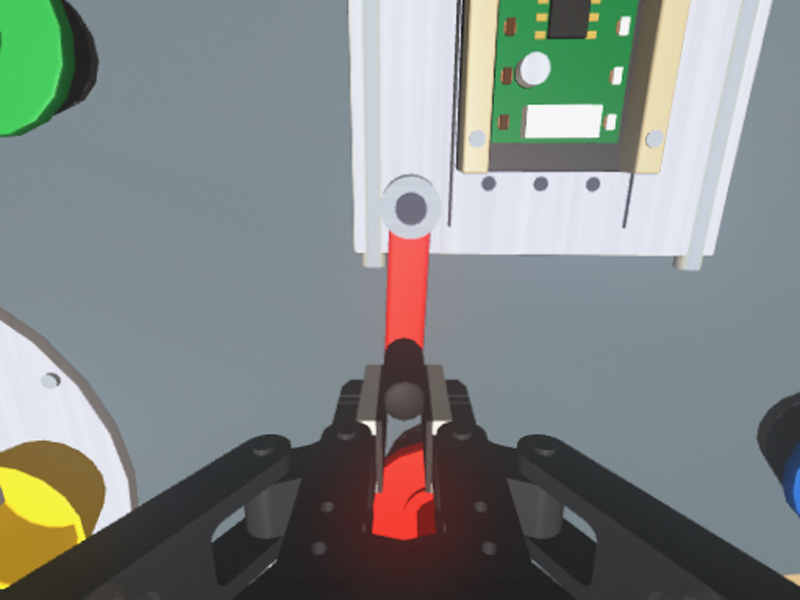

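Run:
```python
from h import *
s=env.get_state();print(np.round(s["position"],1),s["ft_force"],s["moment"],np.round(s["joint_positions"],3))
c=env.camera("scene");save(c,"s4.png",(190,120,350,240),5)
```

```text
[514.  118.9  -1. ] [-23.23056908  -4.98999697  21.93875703] [-0.95631398  5.20656943 -0.19589111] [-0.328  0.635  0.019  2.018 -0.026  0.505 -1.965]
```

View pics/s4.png

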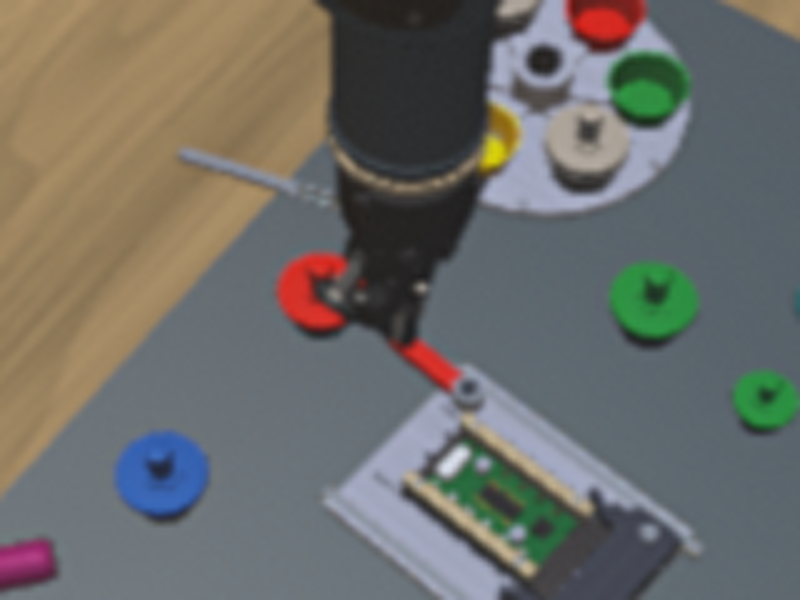

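{"name": "move_arm", "arguments": {
  "commands": [
    [0.3,[0,0,0],0],
    [0.3,[0,0,0],0],
    [0.3,[0,0,0],0]
  ]
}}

```text
clock: 8.45
position: [523.9, 121.1, -0.2]
tool_rot: [[0.0, -0.104, -0.995], [0.0, -0.995, 0.104], [-1.0, -0.0, -0.0]]
ft_force: [0.1, 0.3, -0.1]
opening: 25.7
```

Run:
```python
from h import *
s=env.get_state();print(np.round(s["position"],1),s["ft_force"],s["moment"],s["opening"])
c=env.camera("wrist");save(c,"w5.png")
```

```text
[ 5.239e+02  1.211e+02 -2.000e-01] [ 0.06312029  0.2817632  -0.1447699 ] [0.00324583 0.00634182 0.02711307] 25.695236558802957
```

View pics/w5.png

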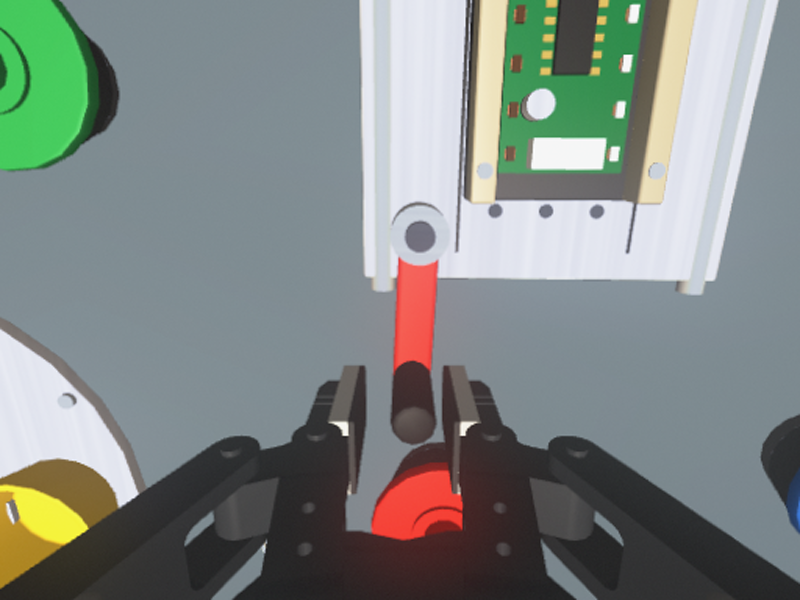

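Run:
```python
from h import *
c=np.load("w1.npy",allow_pickle=True).item();P=cloud(c)
for v in (140,170,200): print([ (P[v,u,1].round(0),P[v,u,2].round(0)) for u in list(range(204,222,2))+list(range(296,318,2))])
w=env.camera("wrist")
hd=wmean(w,[(413/1.5625,427/1.5625)],54)[0];d=hd-HG;print(hd,np.linalg.norm(d),np.arctan2(-d@ex,-d@ey))
p=HO+20*ex
print(p, [shift([*q,z],-96.25) for q,z in (((523.9,121.1),80),(p,80),(p,-34))])
```

```text
[(np.float64(120.0), np.float64(3.0)), (np.float64(117.0), np.float64(9.0)), (np.float64(114.0), np.float64(8.0)), (np.float64(112.0), np.float64(9.0)), (np.float64(110.0), np.float64(9.0)), (np.float64(107.0), np.float64(8.0)), (np.float64(105.0), np.float64(7.0)), (np.float64(103.0), np.float64(7.0)), (np.float64(100.0), np.float64(9.0)), (np.float64(12.0), np.float64(20.0)), (np.float64(10.0), np.float64(20.0)), (np.float64(6.0), np.float64(8.0)), (np.float64(50.0), np.float64(367.0)), (np.float64(1.0), np.float64(8.0)), (np.float64(-1.0), np.float64(8.0)), (np.float64(-3.0), np.float64(10.0)), (np.float64(-6.0), np.float64(9.0)), (np.float64(-8.0), np.float64(8.0)), (np.float64(-10.0), np.float64(10.0)), (np.float64(-14.0), np.float64(1.0))]
[(np.float64(126.0), np.float64(1.0)), (np.float64(124.0), np.float64(2.0)), (np.float64(120.0), np.float64(9.0)), (np.float64(118.0), np.float64(9.0)), (np.float64(115.0), np.float64(9.0)), (np.float64(113.0), np.float64(9.0)), (np.float64(110.0), np.float64(9.0)), (np.float64(108.0), np.float64(7.0)), (np.float64(105.0), np.float64(8.0)), (
[... 690 characters left out ...]
), np.float64(8.0)), (np.float64(111.0), np.float64(8.0)), (np.float64(16.0), np.float64(7.0)), (np.float64(13.0), np.float64(8.0)), (np.float64(11.0), np.float64(8.0)), (np.float64(8.0), np.float64(8.0)), (np.float64(6.0), np.float64(9.0)), (np.float64(3.0), np.float64(9.0)), (np.float64(0.0), np.float64(7.0)), (np.float64(-2.0), np.float64(9.0)), (np.float64(-6.0), np.float64(1.0)), (np.float64(-8.0), np.float64(0.0)), (np.float64(-10.0), np.float64(2.0))]
[522.96323136 118.72408893] 52.220195825346735 1.619124497989179
[646.18112676  57.4226625 ] [[[-0.0802, -0.0001, -0.0001], np.float64(0.28)], [[-0.0801, 0.0505, -0.1283], np.float64(0.28)], [[0.0339, 0.0505, -0.1283], np.float64(0.28)]]
```

The lever stands at about 1.62 rad, so it is open. Now over the populated pallet.

{"name": "move_arm", "arguments": {
  "commands": [
    [0.5,[-0.06,0,0],0.3],
    [0.88,[-0.08,0.02,-0.05],0.3],
    [0.88,[-0.08,0.05,-0.11],0.3],
    [0.88,[-0.05,0.0505,-0.128],0.3],
    [0.88,[0.0,0.0505,-0.128],0.3],
    [0.88,[0.005,0.0505,-0.128],0.3],
    [0.88,[0.005,0.0505,-0.128],0.3]
  ]
}}

```text
clock: 9.43
position: [645.7, 57.5, -4.4]
tool_rot: [[-0.0, -0.109, -0.994], [0.0, -0.994, 0.109], [-1.0, 0.0, 0.0]]
ft_force: [-0.2, -0.4, 0.4]
opening: 75.1
```

Run:
```python
from h import *
s=env.get_state();print(np.round(s["position"],1),np.round(s["tool_rot"],3).tolist(),s["ft_force"],s["opening"])
c=env.camera("wrist");save(c,"w6.png");P=cloud(c)
p=HO+20*ex;print(shift([*p,-34],-96.25))
for u in (150,155,160,165,170): print([P[v,u].round(0).tolist() for v in range(225,275,8)])
```

```text
[645.7  57.5  -4.4] [[-0.0, -0.109, -0.994], [0.0, -0.994, 0.109], [-1.0, 0.0, 0.0]] [-0.23443847 -0.38840763  0.43031036] 75.11508226577433
[[0.0305, 0.0002, 0.0003], np.float64(-0.01)]
[[659.0, 121.0, 9.0], [650.0, 126.0, 1.0], [645.0, 127.0, 0.0], [639.0, 128.0, 1.0], [660.0, 106.0, 51.0], [662.0, 101.0, 63.0], [662.0, 99.0, 69.0]]
[[658.0, 118.0, 8.0], [653.0, 119.0, 8.0], [647.0, 121.0, 7.0], [642.0, 122.0, 8.0], [663.0, 101.0, 57.0], [663.0, 99.0, 64.0], [662.0, 97.0, 70.0]]
[[658.0, 115.0, 9.0], [653.0, 116.0, 9.0], [648.0, 117.0, 10.0], [643.0, 118.0, 10.0], [663.0, 99.0, 58.0], [662.0, 97.0, 63.0], [662.0, 95.0, 69.0]]
[[658.0, 112.0, 10.0], [652.0, 113.0, 8.0], [647.0, 114.0, 9.0], [663.0, 98.0, 51.0], [662.0, 97.0, 57.0], [662.0, 95.0, 64.0], [660.0, 94.0, 67.0]]
[[658.0, 109.0, 10.0], [651.0, 111.0, 6.0], [647.0, 112.0, 8.0], [662.0, 96.0, 50.0], [662.0, 95.0, 57.0], [659.0, 95.0, 59.0], [656.0, 94.0, 61.0]]
```

View pics/w6.png

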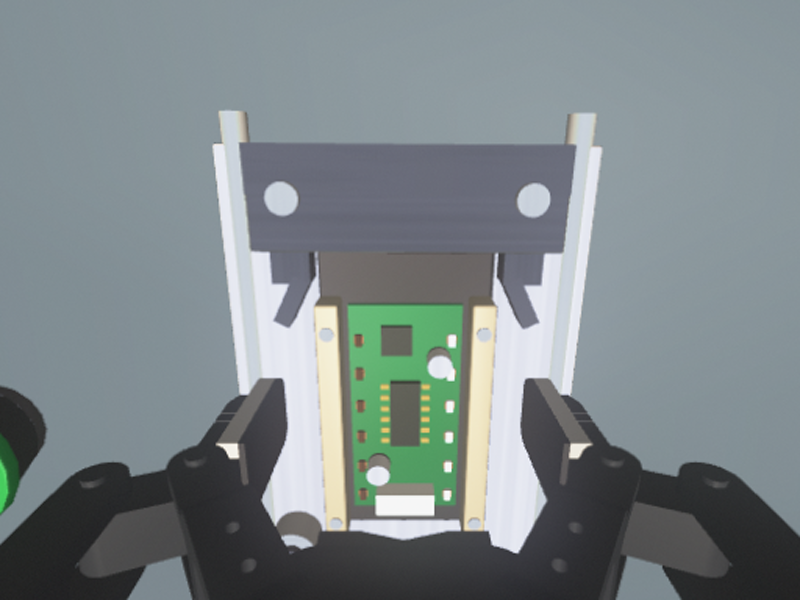

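The fingers straddle the bars symmetrically, at (270,400) and (540,400). Now I'll lower and grip.

{"name": "move_arm", "arguments": {
  "commands": [
    [0.88,[0.015,0,0],0],
    [0.88,[0.028,0,0],0],
    [0.88,[0.031,0,0],0],
    [0.88,[0.031,0,0],0],
    [0.6,[0.031,0,0],0],
    [0.4,[0.031,0,0],0],
    [0.2,[0.031,0,0],0],
    [0,[0.031,0,0],0],
    [0,[0.031,0,0],0]
  ]
}}

```text
clock: 10.6
position: [647.4, 57.2, -31.2]
tool_rot: [[0.005, -0.11, -0.994], [0.0, -0.994, 0.11], [-1.0, -0.001, -0.004]]
ft_force: [-12.1, -1.6, 48.1]
opening: 58.6
```

Run:
```python
from h import *
s=env.get_state();print(np.round(s["position"],1),s["ft_force"],s["opening"])
c=env.camera("wrist");save(c,"w7.png");P=cloud(c)
p=s["position"]
for k in (10,20,30,40): print(k,shift([p[0]-k*ex[0],p[1]-k*ex[1],p[2]])[0])
```

```text
[647.4  57.2 -31.2] [-12.08205798  -1.60536733  48.05669208] 58.649327971592506
10 [-0.0, 0.0, 0.01]
20 [-0.0001, 0.0, 0.02]
30 [-0.0001, 0.0001, 0.03]
40 [-0.0002, 0.0001, 0.04]
```

View pics/w7.png

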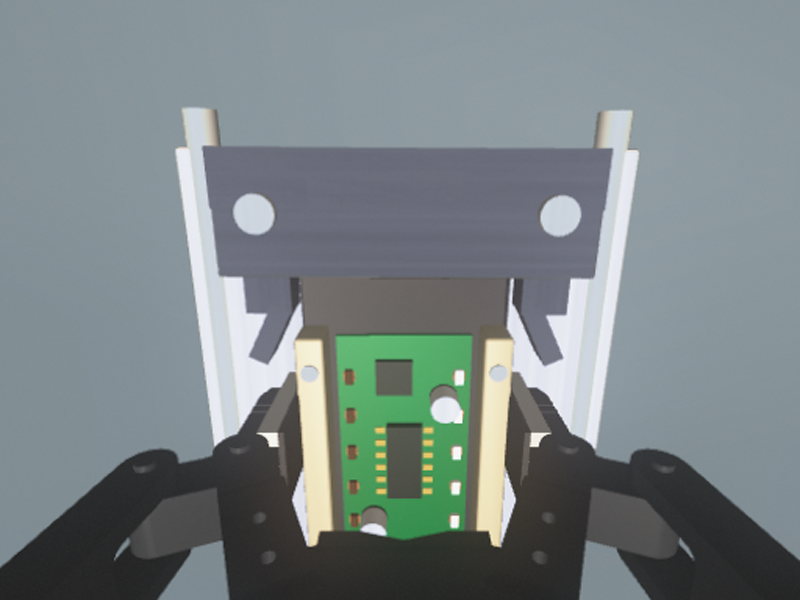

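The bars are gripped at 58.6 mm. The closing swing pressed the pallet down with 48 N, so I'll ease up about 4 mm and then draw it forward.

{"name": "move_arm", "arguments": {
  "commands": [
    [0,[-0.002,0,0],0],
    [0,[-0.0038,0,0],0],
    [0,[-0.0038,0,0],0],
    [0,[-0.0038,0,0],0]
  ]
}}

```text
clock: 11.15
position: [647.1, 57.2, -31.0]
tool_rot: [[0.003, -0.109, -0.994], [0.0, -0.994, 0.109], [-1.0, -0.0, -0.003]]
ft_force: [-1.0, -0.2, 14.2]
opening: 58.7
```

Run:
```python
from h import *
s=env.get_state();print(np.round(s["position"],1),s["ft_force"],s["opening"],np.round(s["tool_rot"],4).tolist(),s["moment"])
```

```text
[647.1  57.2 -31. ] [-1.03669849 -0.24310894 14.2249829 ] 58.71180773426638 [[0.0029, -0.1094, -0.994], [0.0001, -0.994, 0.1094], [-1.0, -0.0004, -0.0029]] [-0.21951271  0.15168172  0.05744562]
```

{"name": "move_arm", "arguments": {
  "commands": [
    [0,[-0.001,0,0],0],
    [0,[-0.0012,0,0.004],0],
    [0,[-0.0012,0,0.009],0],
    [0,[-0.0012,0,0.014],0],
    [0,[-0.0012,0,0.019],0],
    [0,[-0.0012,0,0.024],0],
    [0,[-0.0012,0,0.03],0],
    [0,[-0.0012,0,0.036],0],
    [0,[-0.0012,0,0.042],0],
    [0,[-0.0012,0,0.047],0],
    [0,[-0.0012,0,0.047],0],
    [0,[-0.0012,0,0.047],0]
  ]
}}

```text
clock: 12.65
position: [598.2, 62.6, -30.9]
tool_rot: [[-0.001, -0.109, -0.994], [0.0, -0.994, 0.109], [-1.0, -0.0, 0.001]]
ft_force: [2.4, -0.2, 7.9]
opening: 58.6
```

Run:
```python
from h import *
s=env.get_state();print(np.round(s["position"],1),s["ft_force"],s["opening"],np.round(s["tool_rot"],4).tolist(),s["moment"])
c=env.camera("wrist");save(c,"w8.png")
t=env.camera("top");save(t,"t8.png",(300,130,470,270),4.5)
# tray: dark region
P=cloud(t);m=cv2.inRange(t["frame"],(0,0,0),(60,60,60));x=P[...,0];y=P[...,1]
m[(x<350)|(x>660)|(y>-230)|(y<-520)]=0
b=max(blobs(m),key=lambda b:b[1][4]);v,u=np.nonzero(b[2])
for z in (5,20): print(z,cv2.minAreaRect(wmean(t,np.c_[u,v].astype(float),z).astype(np.float32)))
print(np.percentile(P[b[2]][:,2],[5,25,50,75,95]))
```

```text
[598.2  62.6 -30.9] [ 2.40199381 -0.18715508  7.91052075] 58.601701885189655 [[-0.0009, -0.1091, -0.994], [0.0001, -0.994, 0.1091], [-1.0, -0.0, 0.0009]] [-0.05093163 -0.55785411  0.01056063]
5 ((511.54046630859375, -358.0360412597656), (187.7230682373047, 172.73825073242188), 1.5330840349197388)
20 ((510.7400817871094, -352.3189697265625), (185.12464904785156, 170.34722900390625), 1.5330785512924194)
[ 0.50694727  2.52219912  3.99484312  5.68799996 16.88899872]
```

View pics/w8.png

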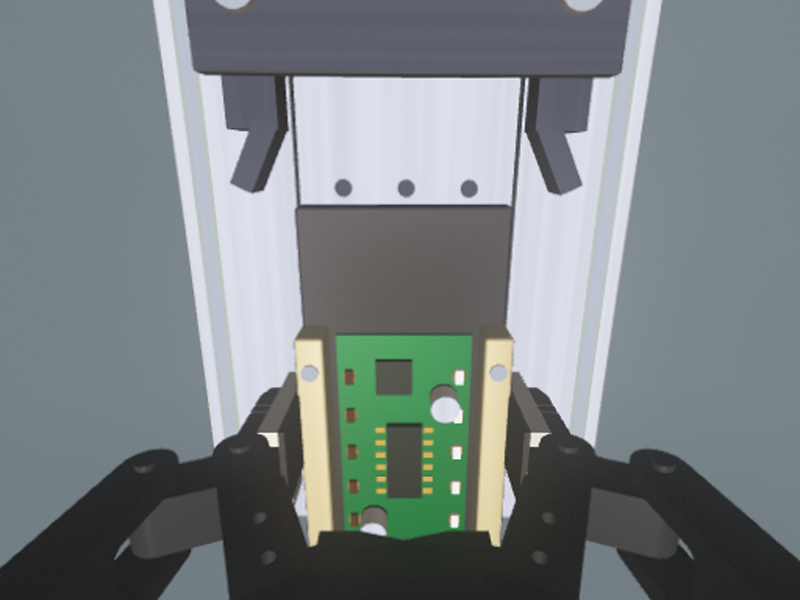

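View pics/t8.png

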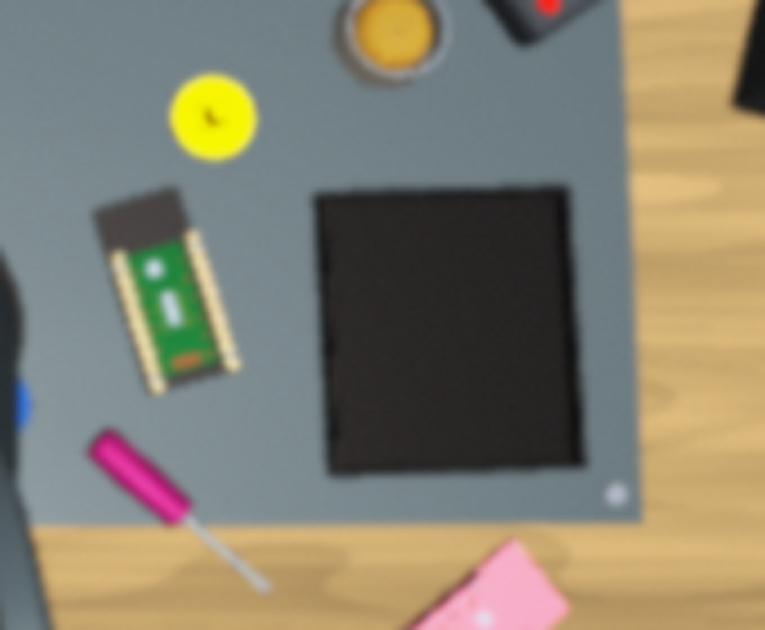

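The pallet is fully clear of the lip and flares: its front edge is at row 207 and the flare tips are at row 190. I'll lift it straight up, keeping it level.

Run:
```python
from h import *
print(shift([511,-354,50],-88.5)); print(shift([511,-354,-32],-88.5))
```

```text
[[-0.0809, 0.4236, 0.0413], np.float64(-7.77)]
[[0.0011, 0.4236, 0.0412], np.float64(-7.77)]
```

{"name": "move_arm", "arguments": {
  "commands": [
    [0,[-0.006,0,0],0],
    [0,[-0.016,0,0],0],
    [0,[-0.03,0,0],0],
    [0,[-0.048,0,0],0],
    [0,[-0.066,0,0],0],
    [0,[-0.078,0,0],0],
    [0,[-0.084,0,0],0],
    [0,[-0.084,0,0],0]
  ]
}}

```text
clock: 13.75
position: [599.0, 62.5, 53.2]
tool_rot: [[0.0, -0.109, -0.994], [0.0, -0.994, 0.109], [-1.0, -0.0, -0.0]]
ft_force: [0.6, 0.6, -2.4]
opening: 59.0
```

Run:
```python
from h import *
s=env.get_state();print(np.round(s["position"],1),s["ft_force"],s["opening"],np.round(s["tool_rot"],4).tolist(),s["moment"])
c=env.camera("wrist");save(c,"w9.png")
print(shift([511,-354,50],-88.5))
```

```text
[599.   62.5  53.2] [ 0.64804749  0.57877405 -2.35999692] 58.99563491482196 [[0.0004, -0.1093, -0.994], [0.0001, -0.994, 0.1093], [-1.0, -0.0002, -0.0004]] [-0.01547021 -0.03421922 -0.01175027]
[[0.0028, 0.4235, 0.0417], np.float64(-7.77)]
```

View pics/w9.png

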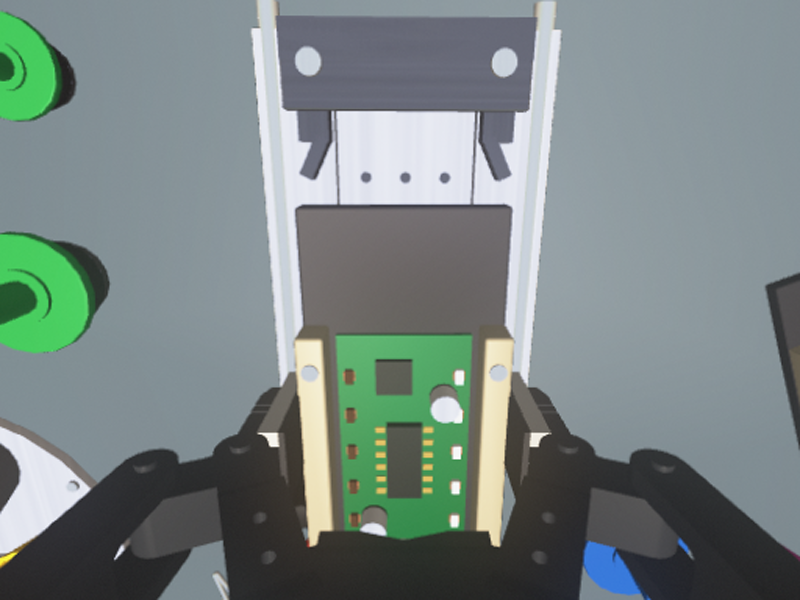

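The pallet is held level with its parts in place. Carrying it to the tray.

{"name": "move_arm", "arguments": {
  "commands": [
    [0,[0,0.008,0.001],0],
    [0,[0,0.024,0.002],0],
    [0,[0,0.048,0.005],-0.5],
    [0,[0,0.076,0.008],-1],
    [0,[0,0.106,0.01],-2],
    [0,[0,0.138,0.013],-3],
    [0,[0,0.17,0.017],-4],
    [0,[0,0.202,0.02],-5],
    [0,[0,0.234,0.023],-6],
    [0,[0,0.266,0.026],-7],
    [0,[0,0.298,0.03],-7.5],
    [0,[0,0.33,0.033],-7.8],
    [0,[0,0.36,0.036],-7.8],
    [0,[0,0.385,0.038],-7.8],
    [0,[0,0.404,0.04],-7.8],
    [0,[0,0.416,0.0415],-7.8],
    [0,[0,0.4235,0.0417],-7.8],
    [0,[0,0.4235,0.0417],-7.8],
    [0,[0,0.4235,0.0417],-7.8]
  ]
}}

```text
clock: 16.18
position: [511.6, -352.9, 52.8]
tool_rot: [[0.0, 0.028, -1.0], [0.001, -1.0, -0.028], [-1.0, -0.001, -0.0]]
ft_force: [-0.5, 1.0, -1.8]
opening: 58.8
```

Run:
```python
from h import *
s=env.get_state();print(np.round(s["position"],1),s["ft_force"],s["opening"],np.round(s["tool_rot"],4).tolist(),s["moment"])
c=env.camera("wrist");save(c,"w10.png")
```

```text
[ 511.6 -352.9   52.8] [-0.51817344  0.99389703 -1.78096896] 58.84674952552879 [[0.0, 0.0278, -0.9996], [0.0006, -0.9996, -0.0278], [-1.0, -0.0006, -0.0001]] [-0.03511702  0.0223491  -0.03378872]
```

View pics/w10.png

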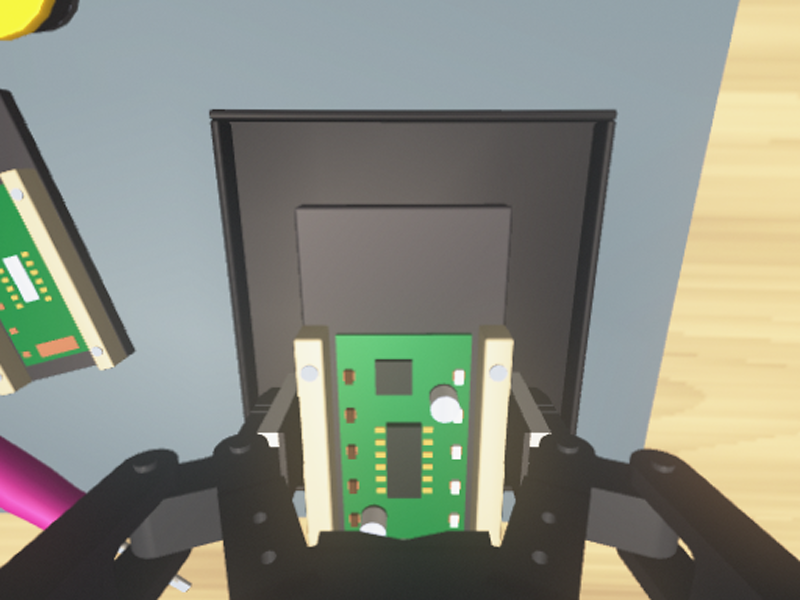

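Run:
```python
from h import *
c=env.camera("wrist")
q=wmean(c,np.array([(211,112),(616,112),(247,395),(578,405)])/1.5625,20);print(q.round(1), "center y", (q[0]+q[1])/2, 'expect far x', 511+95)
```

```text
[[ 603.1 -270.1]
 [ 607.9 -437.8]
 [ 472.  -275.6]
 [ 471.3 -441.3]] center y [ 605.51429511 -353.95688365] expect far x 606
```

{"name": "move_arm", "arguments": {
  "commands": [
    [0,[0.01,0,0],0],
    [0,[0.025,0,0],0],
    [0,[0.042,0,0],0],
    [0,[0.058,0,0],0],
    [0,[0.07,0,0],0],
    [0,[0.078,0,0],0],
    [0,[0.082,0,0],0],
    [0,[0.0845,0,0],0],
    [0,[0.086,0,0],0],
    [0,[0.087,0,0],0],
    [0,[0.087,0,0],0]
  ]
}}

```text
clock: 17.65
position: [511.2, -354.0, -33.9]
tool_rot: [[0.0, 0.027, -1.0], [-0.0, -1.0, -0.027], [-1.0, 0.0, -0.0]]
ft_force: [0.0, -0.2, -1.4]
opening: 58.5
```

Run:
```python
from h import *
s=env.get_state();print(np.round(s["position"],1),s["ft_force"],s["opening"],np.round(s["tool_rot"],4).tolist(),s["moment"])
```

```text
[ 511.2 -354.   -33.9] [ 0.036665   -0.15972142 -1.44350325] 58.54268405890339 [[0.0002, 0.0267, -0.9996], [-0.0001, -0.9996, -0.0267], [-1.0, 0.0001, -0.0002]] [-0.02956838  0.01574644 -0.0259903 ]
```

Not touching yet (still carrying 1.4 N). I'll lower it slightly more.

{"name": "move_arm", "arguments": {
  "commands": [
    [0,[0.0005,0,0],0],
    [0,[0.001,0,0],0],
    [0,[0.0015,0,0],0],
    [0,[0.0015,0,0],0]
  ]
}}

```text
clock: 18.15
position: [511.2, -354.0, -34.9]
tool_rot: [[0.0, 0.027, -1.0], [-0.0, -1.0, -0.027], [-1.0, 0.0, -0.0]]
ft_force: [-1.6, 1.5, 5.3]
opening: 59.0
```

{"name": "move_arm", "arguments": {
  "commands": [
    [0.75,[0,0,0],0],
    [0.78,[0,0,0],0],
    [0.84,[0,0,0],0],
    [0.9,[0,0,0],0],
    [0.9,[-0.005,0,0],0],
    [0.9,[-0.02,0,0],0],
    [0.9,[-0.06,0,0],0],
    [0.9,[-0.12,0,0],0],
    [0.9,[-0.15,0,0],0],
    [0.9,[-0.15,0,0],0]
  ]
}}

```text
clock: 19.4
position: [512.8, -355.0, 118.5]
tool_rot: [[0.005, 0.026, -1.0], [-0.003, -1.0, -0.026], [-1.0, 0.003, -0.005]]
ft_force: [-0.2, -0.5, -0.5]
opening: 76.6
```

Run:
```python
from h import *
s=env.get_state();print(np.round(s["position"],1),s["ft_force"],s["opening"])
c=env.camera("wrist");save(c,"w11.png");P=cloud(c)
m,o=barfit(c,25,(430,600,-420,-290));print(o)
m,o=barfit(c,20,(440,620,-260,-100));print(o)
```

```text
[ 512.8 -355.   118.5] [-0.23515325 -0.512273   -0.463742  ] 76.60744345662678
[(158, ((495.2317810058594, -380.51416015625), (94.85443878173828, 7.547463417053223), 2.215130090713501)), (118, ((492.8671875, -328.94158935546875), (94.95438385009766, 7.337187767028809), 1.5432260036468506))]
[(200, ((531.4525146484375, -197.15359497070312), (95.03668975830078, 7.428305625915527), 18.905685424804688)), (663, ((516.15966796875, -145.31451416015625), (95.1029281616211, 8.248407363891602), 16.335975646972656))]
```

View pics/w11.png

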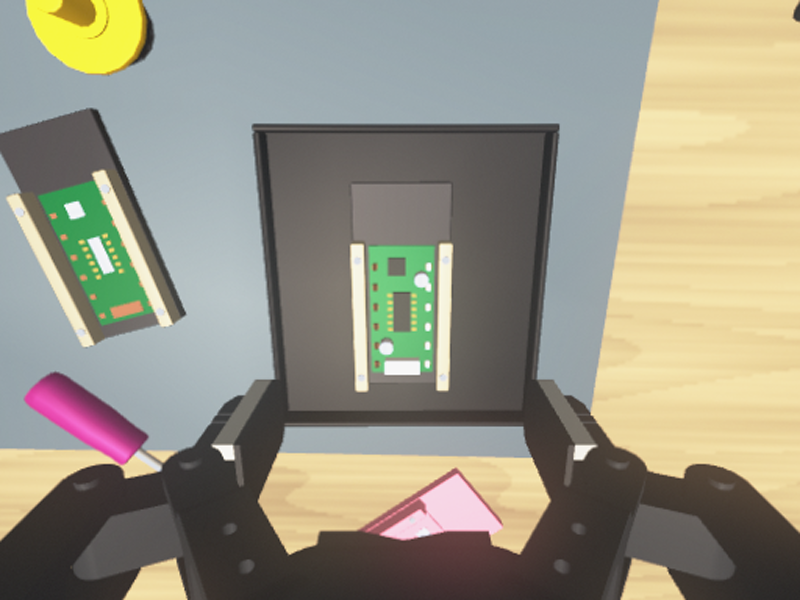

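The populated pallet lies flat in the tray, with its board at (402,310). On to the new pallet, whose dark end is at (60,145).

Run:
```python
from h import *
print(shift([540.4,-164.6,15],-73.5))
```

```text
[[0.1012, -0.1891, -0.0334], np.float64(-14.98)]
```

{"name": "move_arm", "arguments": {
  "commands": [
    [0.88,[0.01,-0.06,-0.01],-5],
    [0.88,[0.04,-0.12,-0.02],-12],
    [0.88,[0.08,-0.17,-0.03],-15],
    [0.88,[0.101,-0.189,-0.0335],-15],
    [0.88,[0.101,-0.189,-0.0335],-15],
    [0.88,[0.101,-0.189,-0.0335],-15]
  ]
}}

```text
clock: 20.2
position: [539.3, -165.1, 13.4]
tool_rot: [[-0.001, 0.284, -0.959], [-0.001, -0.959, -0.284], [-1.0, 0.0, 0.001]]
ft_force: [0.0, -0.5, 0.7]
opening: 75.5
```

Run:
```python
from h import *
s=env.get_state();print(np.round(s["position"],1),s["ft_force"],s["opening"])
c=env.camera("wrist");save(c,"w12.png")
m,o=barfit(c,20,(440,640,-260,-60));print(o)
y=np.radians(16.6);e=np.array([np.cos(y),np.sin(y)])
print(np.mean([np.array(b[1][0]) for b in o],0)+17*e)
```

```text
[ 539.3 -165.1   13.4] [ 0.01829795 -0.51065064  0.71149344] 75.49353205049184
[(1525, ((516.473876953125, -145.13233947753906), (95.02098846435547, 7.804752826690674), 16.271251678466797)), (1546, ((531.1957397460938, -194.7579345703125), (95.01998138427734, 7.752184867858887), 16.426605224609375))]
[ 540.12629212 -165.08843478]
```

View pics/w12.png

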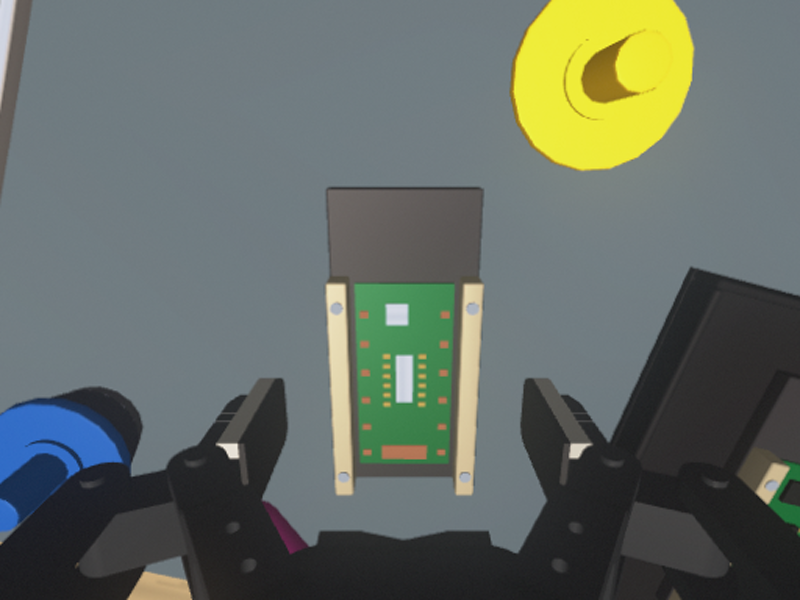

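{"name": "move_arm", "arguments": {
  "commands": [
    [0.88,[0.02,0,-0.001],0],
    [0.88,[0.04,0,-0.001],0],
    [0.88,[0.052,0,-0.001],0],
    [0.88,[0.0545,0,-0.001],0],
    [0.88,[0.0545,0,-0.001],0],
    [0.72,[0.0545,0,-0.001],0],
    [0.6,[0.0535,0,-0.001],0],
    [0.4,[0.0525,0,-0.001],0],
    [0.2,[0.0515,0,-0.001],0],
    [0,[0.051,0,-0.001],0],
    [0,[0.051,0,-0.001],0],
    [0,[0.051,0,-0.001],0]
  ]
}}

```text
clock: 21.75
position: [540.5, -163.8, -37.7]
tool_rot: [[-0.0, 0.285, -0.959], [0.0, -0.959, -0.285], [-1.0, -0.0, 0.0]]
ft_force: [0.6, 0.0, -2.7]
opening: 58.8
```

Run:
```python
from h import *
s=env.get_state();print(np.round(s["position"],1),s["ft_force"],s["opening"],np.round(s["tool_rot"],4).tolist(),s["moment"])
```

```text
[ 540.5 -163.8  -37.7] [ 0.5639077   0.01212575 -2.69005005] 58.79319735943547 [[-0.0002, 0.2845, -0.9587], [0.0001, -0.9587, -0.2845], [-1.0, -0.0001, 0.0002]] [ 0.01398697 -0.03103255 -0.00779178]
```

{"name": "move_arm", "arguments": {
  "commands": [
    [0,[-0.01,0,0],0],
    [0,[-0.03,0,0],0],
    [0,[-0.055,0,0],0],
    [0,[-0.08,0,0],0],
    [0,[-0.09,0,0],0],
    [0,[-0.09,0,0],0]
  ]
}}

```text
clock: 22.5
position: [540.9, -164.0, 53.0]
tool_rot: [[0.001, 0.284, -0.959], [-0.0, -0.959, -0.284], [-1.0, 0.001, -0.001]]
ft_force: [0.2, -0.6, -2.8]
opening: 58.9
```

Run:
```python
from h import *
s=env.get_state();print(np.round(s["position"],1),s["ft_force"],s["opening"])
c=env.camera("wrist");save(c,"w13.png")
p=HO-30*ex;print(p,shift([*p,50],-96.25))
```

```text
[ 540.9 -164.    53. ] [ 0.15969322 -0.59284865 -2.82528021] 58.946057534211086
[596.47830985  62.86600625] [[0.0022, -0.2014, -0.1182], np.float64(22.77)]
```

View pics/w13.png

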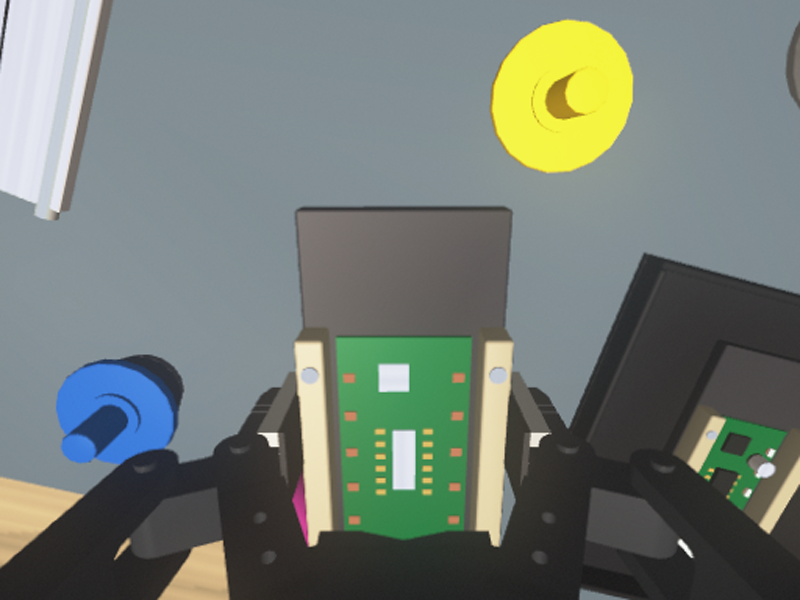

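{"name": "move_arm", "arguments": {
  "commands": [
    [0,[0,-0.02,-0.01],2],
    [0,[0,-0.055,-0.03],7],
    [0,[0,-0.09,-0.052],12],
    [0,[0,-0.125,-0.073],17],
    [0,[0,-0.16,-0.094],21],
    [0,[0,-0.185,-0.11],22.8],
    [0,[0,-0.2014,-0.1182],22.8],
    [0,[0,-0.2014,-0.1182],22.8],
    [0,[0,-0.2014,-0.1182],22.8]
  ]
}}

```text
clock: 23.68
position: [596.1, 60.9, 52.1]
tool_rot: [[-0.001, -0.11, -0.994], [-0.001, -0.994, 0.11], [-1.0, 0.001, 0.001]]
ft_force: [0.9, -0.8, -2.1]
opening: 59.0
```

Run:
```python
from h import *
s=env.get_state();print(np.round(s["position"],1),s["ft_force"],s["opening"])
c=env.camera("wrist");save(c,"w14.png")
p=HO-30*ex;print(p,shift([*p,-30],-96.25))
```

```text
[596.1  60.9  52.1] [ 0.93635073 -0.75812822 -2.09437429] 58.95305674578736
[596.47830985  62.86600625] [[0.0822, -0.0023, -0.0], np.float64(-0.14)]
```

View pics/w14.png

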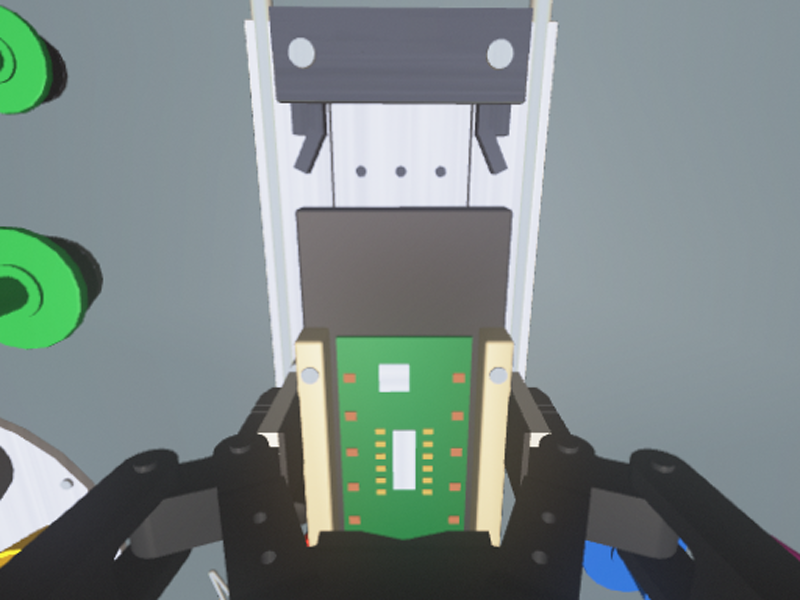

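{"name": "move_arm", "arguments": {
  "commands": [
    [0,[0.01,-0.002,0],-0.1],
    [0,[0.028,-0.002,0],-0.1],
    [0,[0.048,-0.002,0],-0.1],
    [0,[0.066,-0.002,0],-0.1],
    [0,[0.075,-0.002,0],-0.1],
    [0,[0.078,-0.002,0],-0.1],
    [0,[0.078,-0.002,0],-0.1],
    [0,[0.078,-0.002,0],-0.1]
  ]
}}

```text
clock: 24.72
position: [597.3, 64.9, -25.0]
tool_rot: [[0.001, -0.107, -0.994], [0.0, -0.994, 0.107], [-1.0, -0.0, -0.001]]
ft_force: [-0.3, -0.0, -1.3]
opening: 59.1
```

Run:
```python
from h import *
s=env.get_state();print(np.round(s["position"],1),s["ft_force"],s["opening"],np.round(s["tool_rot"],4).tolist())
c=env.camera("wrist");save(c,"w15.png")
p=HO-30*ex;print(p,shift([*p,-30],-96.25))
```

```text
[597.3  64.9 -25. ] [-0.31307634 -0.04494162 -1.34931544] 59.100318875735674 [[0.001, -0.1075, -0.9942], [0.0002, -0.9942, 0.1075], [-1.0, -0.0003, -0.001]]
[596.47830985  62.86600625] [[0.005, 0.0021, 0.0006], np.float64(0.08)]
```

View pics/w15.png

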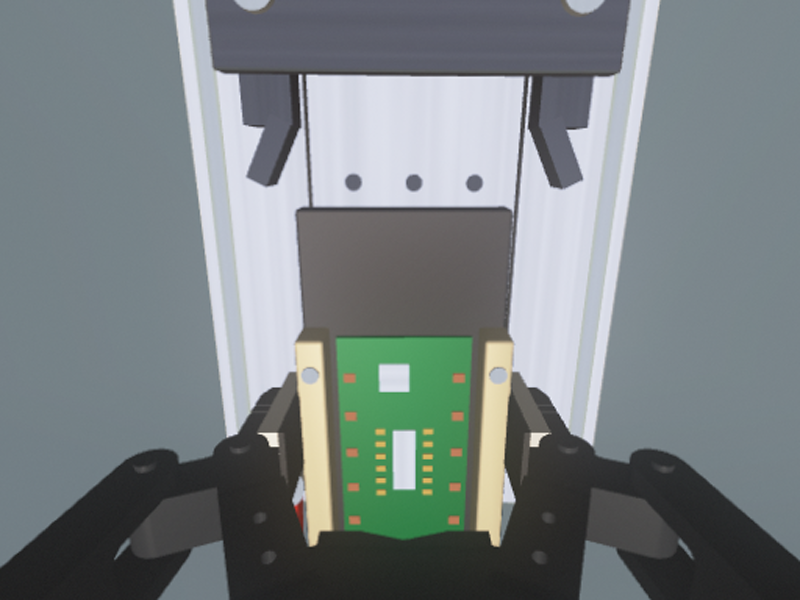

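{"name": "move_arm", "arguments": {
  "commands": [
    [0,[0.002,0.002,0],0.1],
    [0,[0.0035,0.002,0],0.1],
    [0,[0.0045,0.002,0],0.1],
    [0,[0.0045,0.002,0],0.1],
    [0,[0.0045,0.002,0],0.1]
  ]
}}

```text
clock: 25.4
position: [596.7, 62.9, -30.1]
tool_rot: [[0.0, -0.109, -0.994], [0.0, -0.994, 0.109], [-1.0, -0.0, 0.0]]
ft_force: [0.0, 0.1, -1.7]
opening: 59.0
```

Run:
```python
from h import *
s=env.get_state();print(np.round(s["position"],1),s["ft_force"],s["opening"],np.round(s["tool_rot"],4).tolist())
c=env.camera("wrist");save(c,"w16.png")
p=HO-30*ex;print(p,shift([*p,-30],-96.25))
p=HO+20*ex;print(p,shift([*p,-30],-96.25))
```

```text
[596.7  62.9 -30.1] [ 0.0251748   0.11988239 -1.65507501] 59.005775783363156 [[0.0, -0.1092, -0.994], [0.0001, -0.994, 0.1092], [-1.0, -0.0001, 0.0]]
[596.47830985  62.86600625] [[-0.0001, 0.0, 0.0002], np.float64(-0.02)]
[646.18112676  57.4226625 ] [[-0.0001, 0.0, -0.0498], np.float64(-0.02)]
```

View pics/w16.png

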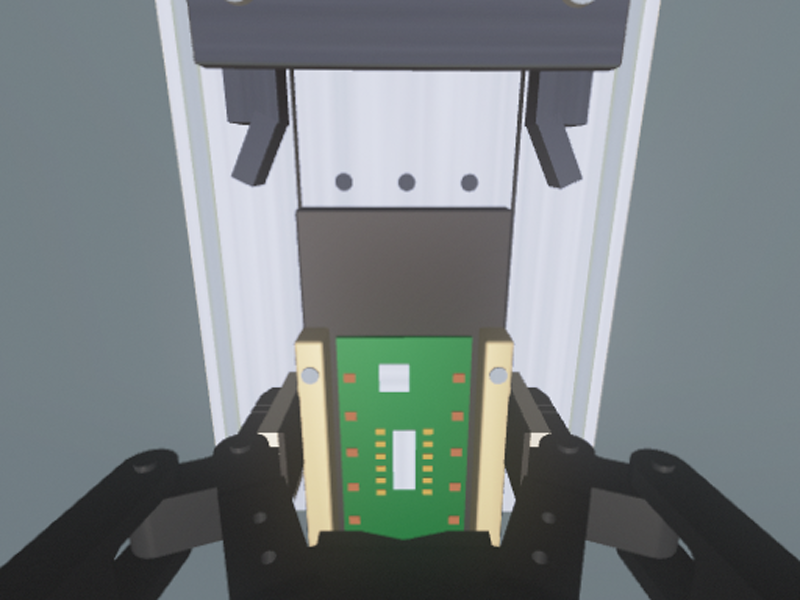

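{"name": "move_arm", "arguments": {
  "commands": [
    [0,[0.0008,0,-0.003],0],
    [0,[0.0008,0,-0.009],0],
    [0,[0.0008,0,-0.015],0],
    [0,[0.0008,0,-0.021],0],
    [0,[0.0008,0,-0.027],0],
    [0,[0.0008,0,-0.033],0],
    [0,[0.0008,0,-0.039],0],
    [0,[0.0008,0,-0.044],0],
    [0,[0.0008,0,-0.046],0],
    [0,[0.0008,0,-0.046],0],
    [0,[0.0008,0,-0.046],0]
  ]
}}

```text
clock: 26.82
position: [642.5, 57.8, -30.9]
tool_rot: [[0.0, -0.109, -0.994], [-0.0, -0.994, 0.109], [-1.0, -0.0, -0.0]]
ft_force: [-3.4, 0.3, 2.1]
opening: 59.2
```

Run:
```python
from h import *
s=env.get_state();print(np.round(s["position"],1),s["ft_force"],s["opening"],np.round(s["tool_rot"],4).tolist())
c=env.camera("wrist");save(c,"w17.png")
p=HO+20*ex;print(p,shift([*p,-30],-96.25))
```

```text
[642.5  57.8 -30.9] [-3.43192866  0.25017556  2.14719415] 59.15933456134402 [[0.0004, -0.1093, -0.994], [-0.0, -0.994, 0.1093], [-1.0, -0.0, -0.0004]]
[646.18112676  57.4226625 ] [[-0.0009, -0.0, -0.0037], np.float64(-0.03)]
```

View pics/w17.png

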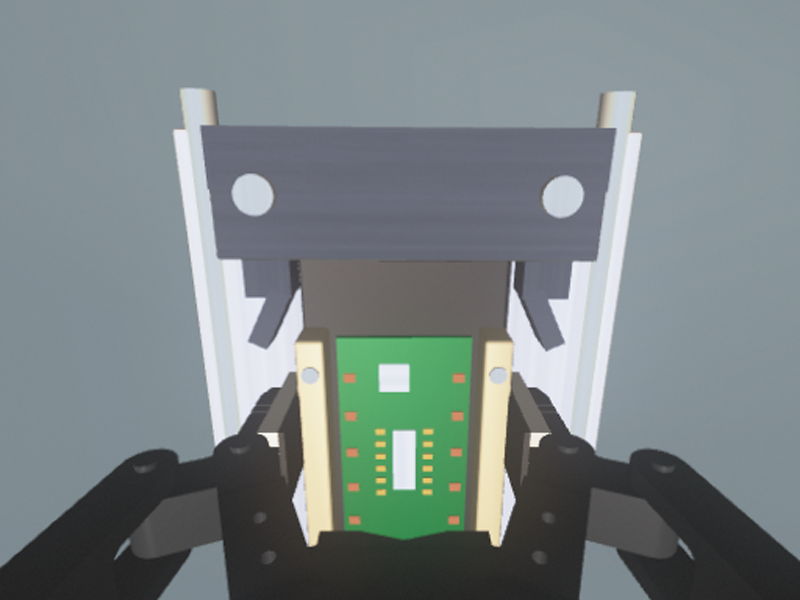

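{"name": "move_arm", "arguments": {
  "commands": [
    [0,[0,0,-0.002],0],
    [0,[0,0,-0.004],0],
    [0,[0,0,-0.006],0],
    [0,[0,0,-0.008],0],
    [0,[0,0,-0.009],0],
    [0,[0,0,-0.009],0],
    [0,[0,0,-0.009],0]
  ]
}}

```text
clock: 27.75
position: [647.7, 57.3, -30.9]
tool_rot: [[-0.006, -0.109, -0.994], [0.0, -0.994, 0.109], [-1.0, 0.0, 0.006]]
ft_force: [-16.3, 0.5, 15.4]
opening: 59.1
```

Run:
```python
from h import *
s=env.get_state();print(np.round(s["position"],1),s["ft_force"],s["opening"],np.round(s["tool_rot"],4).tolist())
c=env.camera("wrist");save(c,"w18.png")
p=HO+20*ex;print(p,shift([*p,-30],-96.25))
```

```text
[647.7  57.3 -30.9] [-16.27398315   0.54799373  15.41610058] 59.1097332542219 [[-0.0062, -0.1092, -0.994], [0.0002, -0.994, 0.1092], [-1.0, 0.0005, 0.0062]]
[646.18112676  57.4226625 ] [[-0.0009, 0.0, 0.0015], np.float64(-0.02)]
```

View pics/w18.png

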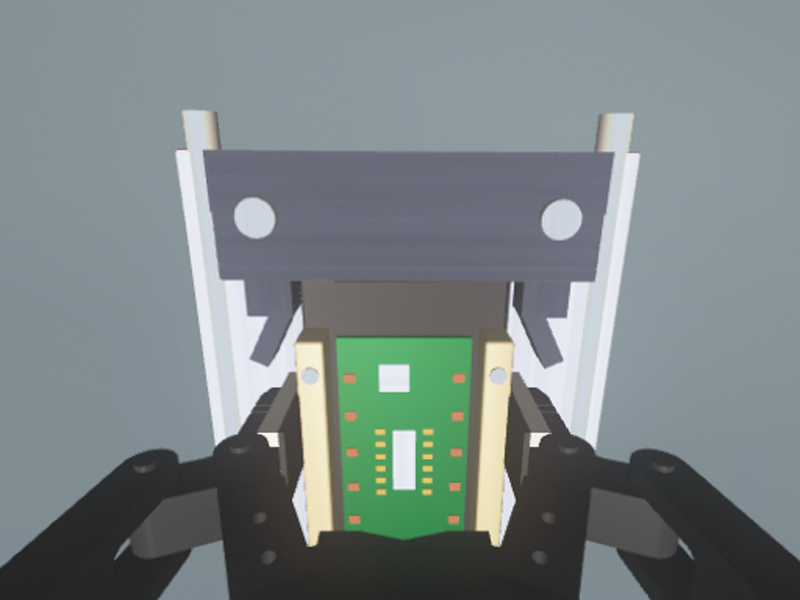

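{"name": "move_arm", "arguments": {
  "commands": [
    [0,[0,0,0.002],0],
    [0,[0,0,0.003],0],
    [0,[0,0,0.003],0],
    [0.74,[0,0,0.003],0],
    [0.78,[0,0,0.003],0],
    [0.84,[0,0,0.003],0],
    [0.88,[0,0,0.003],0],
    [0.88,[-0.02,0,0.003],0],
    [0.88,[-0.05,0,0.003],0],
    [0.88,[-0.09,0,0.02],0],
    [0.88,[-0.12,0,0.04],0],
    [0.88,[-0.12,0,0.04],0],
    [0.88,[-0.12,0,0.04],0]
  ]
}}

```text
clock: 29.42
position: [611.9, 61.2, 89.7]
tool_rot: [[0.001, -0.109, -0.994], [0.0, -0.994, 0.109], [-1.0, -0.0, -0.001]]
ft_force: [-0.1, 0.1, 1.0]
opening: 75.2
```

```bash
cat > meas.py <<'E'
from h import *
def ang(a,b): d=b-a; return np.degrees(np.arctan2(d[1],d[0]))
s=env.get_state();print(np.round(s["position"],1),s["ft_force"],s["opening"])
c=env.camera("wrist");np.save("wl.npy",c,allow_pickle=True);save(c,"w19.png")
m,o=barfit(c,28,(540,720,0,120))
for b in o: print(b)
P=cloud(c)
E
python3 meas.py
```

```text
[611.9  61.2  89.7] [-0.05258551  0.07145249  1.02296478] 75.1895242182744
(459, ((632.4146728515625, 85.48532104492188), (7.576801300048828, 93.9682846069336), 83.79434204101562))
(862, ((626.8549194335938, 34.36931610107422), (7.789742469787598, 93.95189666748047), 83.7998275756836))
```

View pics/w19.png

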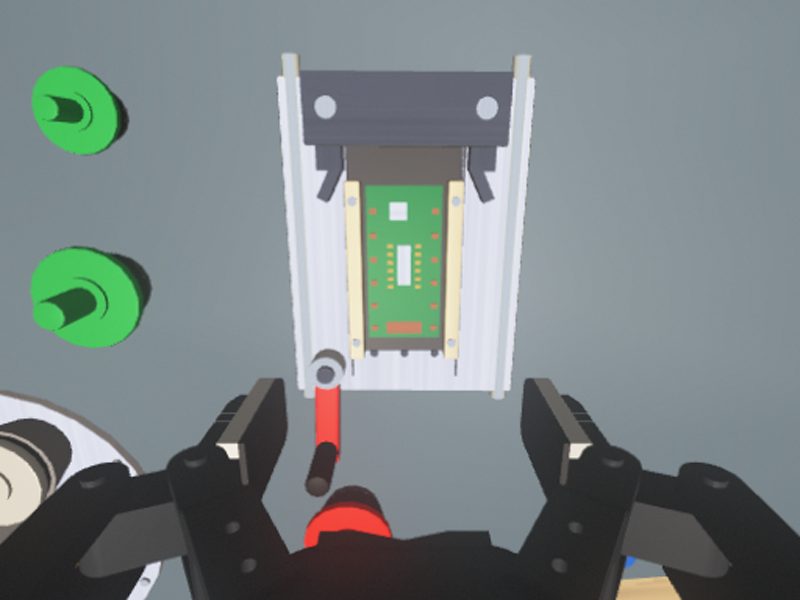

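Run:
```python
from h import *
c=np.load("wl.npy",allow_pickle=True).item();save(c,"w19c.png",(175,30,350,260),2.6)
g=cv2.cvtColor(c["frame"],cv2.COLOR_RGB2GRAY)
# row profile at bars & board-free column
for u in (226,290): print(u,[(v,int(g[v,u])) for v in range(86,122)],[(v,int(g[v,u])) for v in range(220,236)])
lip=wmean(c,[(303/1.5625,144/1.5625),(511/1.5625,146/1.5625)],25.5);print(lip,[(p-HO)@ex for p in lip])
```

```text
226 [(86, 103), (87, 105), (88, 104), (89, 103), (90, 101), (91, 101), (92, 100), (93, 103), (94, 104), (95, 104), (96, 106), (97, 104), (98, 104), (99, 105), (100, 105), (101, 104), (102, 104), (103, 106), (104, 106), (105, 106), (106, 106), (107, 107), (108, 106), (109, 107), (110, 108), (111, 108), (112, 107), (113, 108), (114, 105), (115, 131), (116, 206), (117, 233), (118, 233), (119, 233), (120, 233), (121, 233)] [(220, 205), (221, 220), (222, 234), (223, 235), (224, 234), (225, 234), (226, 235), (227, 235), (228, 233), (229, 221), (230, 180), (231, 181), (232, 177), (233, 166), (234, 170), (235, 169)]
290 [(86, 101), (87, 102), (88, 106), (89, 103), (90, 102), (91, 101), (92, 102), (93, 89), (94, 92), (95, 102), (96, 103), (97, 102), (98, 103), (99, 102), (100, 102), (101, 103), (102, 102), (103, 103), (104, 103), (105, 103), (106, 103), (107, 103), (108, 104), (109, 104), (110, 104), (111, 105), (112, 105), (113, 106), (114, 101), (115, 130), (116, 204), (117, 232), (118, 231), (119, 231), (120, 231), (121, 231)] [(220, 204), (221, 214), (222, 224), (223, 228), (224, 228), (225, 228), (226, 228), (227, 228), (228, 226), (229, 220), (230, 210), (231, 211), (232, 210), (233, 208), (234, 203), (235, 205)]
[[698.92104986 101.55764653]
 [687.00444548   0.86689688]] [np.float64(67.62161705050846), np.float64(66.73772817667849)]
```

View pics/w19c.png

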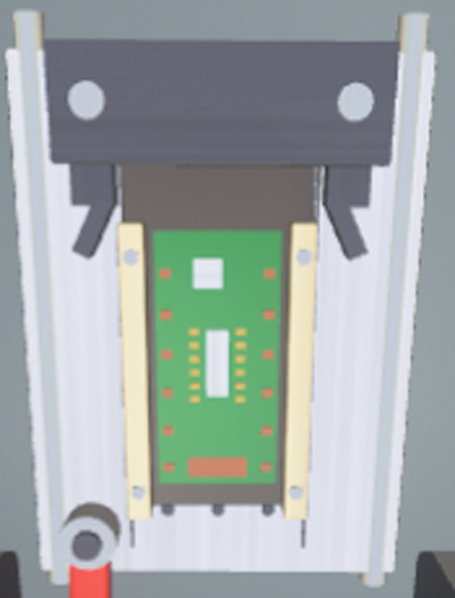

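The pallet is home: bar-derived origin at holder x = 20.3 (home is 20), yaw -6.2°, after a firm stop contact. Now to shut the lever.

Run:
```python
from h import *
print(shift([523,118.7,60]),shift([523,118.7,1]))
```

```text
[[0.029, -0.0475, 0.0945]] [[0.088, -0.0475, 0.0945]]
```

{"name": "move_arm", "arguments": {
  "commands": [
    [0.6,[0.01,-0.025,0.05],0],
    [0.5,[0.029,-0.0475,0.0945],0],
    [0.5,[0.05,-0.0475,0.0945],0],
    [0.5,[0.07,-0.0475,0.0945],0],
    [0.5,[0.088,-0.0475,0.0945],0],
    [0.5,[0.088,-0.0475,0.0945],0],
    [0.5,[0.088,-0.0475,0.0945],0],
    [0.2,[0.087,-0.0475,0.0945],0],
    [0,[0.087,-0.0475,0.0945],0],
    [0,[0.087,-0.0475,0.0945],0],
    [0,[0.087,-0.0475,0.0945],0],
    [0,[0.087,-0.0475,0.0945],0]
  ]
}}

```text
clock: 30.98
position: [523.2, 118.8, 2.9]
tool_rot: [[0.001, -0.11, -0.994], [0.0, -0.994, 0.11], [-1.0, -0.0, -0.001]]
ft_force: [-1.1, -1.0, 5.1]
opening: 11.2
```

Run:
```python
from h import *
s=env.get_state();print(np.round(s["position"],1),s["ft_force"],s["opening"],s["clock"])
c=env.camera("wrist");save(c,"w20.png")
for a in [1.62,1.5,1.4,1.3,1.2,1.1,1.,.9,.8,.7,.6,.5,.4,.3,.2,.1,0,-.06]: print(a,shift([*lock(a),0])[0])
```

```text
[523.2 118.8   2.9] [-1.06262556 -0.95673122  5.1290269 ] 11.188424244597952 30.975
1.62 [0.0029, 0.0, 0.0]
1.5 [0.0029, 0.0063, -0.0]
1.4 [0.0029, 0.0114, -0.0007]
1.3 [0.0029, 0.0165, -0.0018]
1.2 [0.0029, 0.0214, -0.0034]
1.1 [0.0029, 0.0262, -0.0056]
1.0 [0.0029, 0.0307, -0.0082]
0.9 [0.0029, 0.0349, -0.0112]
0.8 [0.0029, 0.0388, -0.0146]
0.7 [0.0029, 0.0424, -0.0184]
0.6 [0.0029, 0.0455, -0.0226]
0.5 [0.003, 0.0482, -0.027]
0.4 [0.003, 0.0505, -0.0317]
0.3 [0.003, 0.0523, -0.0366]
0.2 [0.003, 0.0535, -0.0416]
0.1 [0.003, 0.0543, -0.0467]
0 [0.003, 0.0546, -0.0519]
-0.06 [0.003, 0.0545, -0.055]
```

View pics/w20.png

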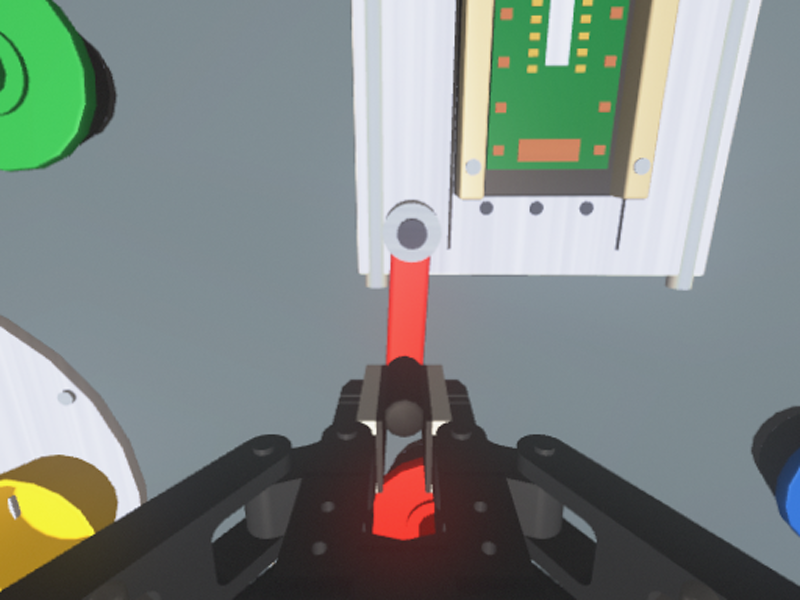

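{"name": "move_arm", "arguments": {
  "commands": [
    [0,[0,0.0063,0],0],
    [0,[0,0.0114,-0.0007],0],
    [0,[0,0.0165,-0.0018],0],
    [0,[0,0.0214,-0.0034],0],
    [0,[0,0.0262,-0.0056],0],
    [0,[0,0.0307,-0.0082],0],
    [0,[0,0.0349,-0.0112],0],
    [0,[0,0.0388,-0.0146],0],
    [0,[0,0.0424,-0.0184],0],
    [0,[0,0.0455,-0.0226],0],
    [0,[0,0.0482,-0.027],0],
    [0,[0,0.0505,-0.0317],0],
    [0,[0,0.0523,-0.0366],0],
    [0,[0,0.0535,-0.0416],0],
    [0,[0,0.0543,-0.0467],0],
    [0,[0,0.0546,-0.052],0],
    [0,[0,0.0545,-0.054],0],
    [0,[0,0.0545,-0.054],0]
  ]
}}

```text
clock: 33.28
position: [567.6, 58.8, 2.3]
tool_rot: [[-0.005, -0.108, -0.994], [-0.0, -0.994, 0.108], [-1.0, 0.001, 0.005]]
ft_force: [-10.9, 1.4, 13.3]
opening: 11.2
```

Run:
```python
from h import *
s=env.get_state();print(np.round(s["position"],1),s["ft_force"],s["opening"],s["clock"],lock(0))
c=env.camera("wrist");save(c,"w21.png")
```

```text
[567.6  58.8   2.3] [-10.93354691   1.43857621  13.29096666] 11.242469434494554 33.275 [568.8767206  58.8470175]
```

View pics/w21.png

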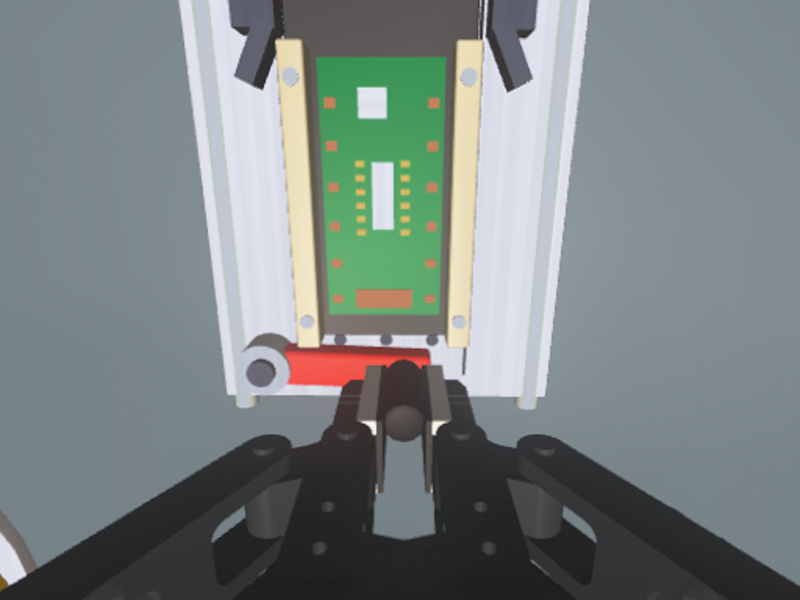

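{"name": "move_arm", "arguments": {
  "commands": [
    [0,[0,0,-0.002],0],
    [0,[0,0,-0.004],0],
    [0,[0,0,-0.004],0],
    [0,[0,0,-0.004],0]
  ]
}}

```text
clock: 33.83
position: [570.4, 58.4, 2.1]
tool_rot: [[-0.007, -0.109, -0.994], [-0.0, -0.994, 0.109], [-1.0, 0.001, 0.007]]
ft_force: [-6.8, 0.5, 12.6]
opening: 11.4
```

{"name": "move_arm", "arguments": {
  "commands": [
    [0.3,[0,0,-0.002],0],
    [0.5,[0,0,-0.002],0],
    [0.5,[-0.02,0,-0.002],0],
    [0.6,[-0.06,0,0.01],0],
    [0.8,[-0.1,0,0.04],0],
    [0.8,[-0.1,0,0.05],0],
    [0.8,[-0.1,0,0.05],0],
    [0.8,[-0.1,0,0.05],0]
  ]
}}

```text
clock: 34.83
position: [525.1, 63.5, 101.2]
tool_rot: [[-0.001, -0.11, -0.994], [-0.0, -0.994, 0.11], [-1.0, 0.0, 0.001]]
ft_force: [-0.2, 0.2, -0.3]
opening: 68.5
```

Run:
```python
from h import *
s=env.get_state();print(np.round(s["position"],1),s["ft_force"],s["opening"],s["clock"],lock(0))
c=env.camera("wrist");np.save("wl.npy",c,allow_pickle=True);save(c,"w22.png")
m=mask(c,'red');P=cloud(c)
for ce,st,mm in blobs(m,100):
    w=P[mm].mean(0)
    if w[0]>540 and w[1]<140:
        v,u=np.nonzero(mm&(P[...,2]>17)); W=wmean(c,np.c_[u,v].astype(float),20).astype(np.float32);r=cv2.minAreaRect(W);print(r,cv2.boxPoints(r))
m,o=barfit(c,28,(540,720,0,120));print(o)
```

```text
[525.1  63.5 101.2] [-0.18735302  0.22764482 -0.31057737] 68.54156216644007 34.825 [568.8767206  58.8470175]
((571.3196411132812, 76.63943481445312), (53.510284423828125, 13.541669845581055), 83.79840087890625) [[561.6982    50.772293]
 [575.1606    49.309433]
 [580.9411   102.50658 ]
 [567.4787   103.96944 ]]
[(1094, ((628.720458984375, 85.96731567382812), (7.867648124694824, 88.92740631103516), 83.9445571899414)), (1133, ((623.1449584960938, 34.68354034423828), (7.881087779998779, 88.94609069824219), 83.6447982788086))]
```

View pics/w22.png

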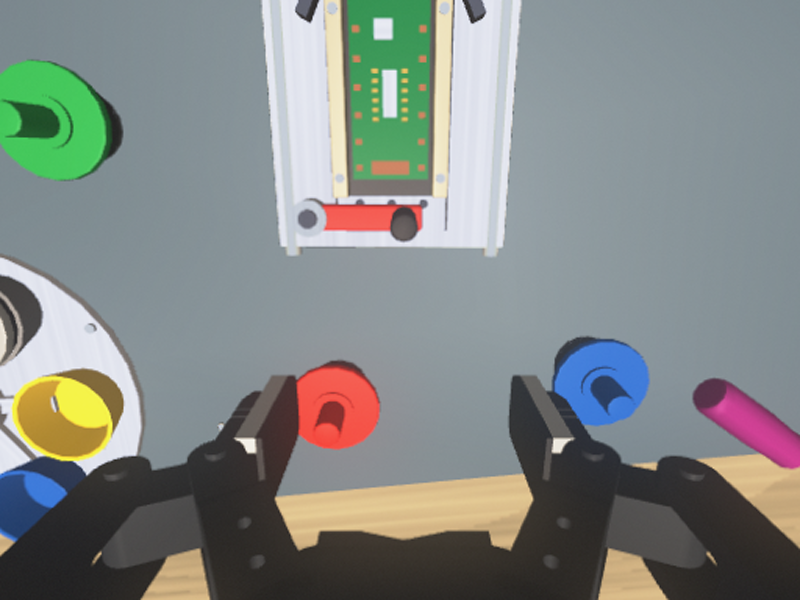

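The lever bar is at 83.8°, exactly across the holder's axis (yaw -6.2°), so it is fully shut. Next I'll look at the dial.

Run:
```python
from h import *
print(shift([510,345,130]))
```

```text
[[-0.0289, -0.2781, 0.0459]]
```

{"name": "move_arm", "arguments": {
  "commands": [
    [0.5,[-0.029,-0.06,0.01],0],
    [0.5,[-0.029,-0.278,0.046],0],
    [0.5,[-0.029,-0.278,0.046],0],
    [0.5,[-0.029,-0.278,0.046],0],
    [0.5,[-0.029,-0.278,0.046],0],
    [0.5,[-0.029,-0.278,0.046],0],
    [0.5,[-0.029,-0.278,0.046],0],
    [0.5,[-0.029,-0.278,0.046],0]
  ]
}}

```text
clock: 35.88
position: [510.1, 343.3, 130.8]
tool_rot: [[-0.0, -0.112, -0.994], [-0.001, -0.994, 0.112], [-1.0, 0.001, 0.0]]
ft_force: [-0.3, 0.7, -0.2]
opening: 42.6
```

Run:
```python
from h import *
s=env.get_state();print(np.round(s["position"],1),s["ft_force"],s["opening"],s["clock"])
c=env.camera("wrist");np.save("wd.npy",c,allow_pickle=True);save(c,"w23.png")
P=cloud(c)
for k in ('red','blue','yellow','green'):
    for ce,st,mm in blobs(mask(c,k),150):
        print(k,ce.round(1),st.tolist(),np.median(P[mm],0).round(0),P[mm][:,2].min().round(),P[mm][:,2].max().round())
```

```text
[510.1 343.3 130.8] [-0.34278231  0.74069611 -0.21165035] 42.61817271606574 35.875
red [492.7 203.9] [469, 177, 43, 54, 1895] [467. 122.  32.] -1.0 308.0
red [194.8 212.8] [167, 187, 57, 53, 2374] [484. 412.  22.] 1.0 308.0
red [ 20.7 289.5] [12, 282, 18, 15, 150] [421. 607.  30.] -1.0 58.0
blue [290.  260.6] [277, 242, 26, 47, 511] [419. 319.  16.] 13.0 308.0
yellow [337.3 203. ] [312, 182, 58, 54, 1383] [478. 267.  16.] 0.0 308.0
green [384.   25.6] [351, 0, 69, 58, 3332] [631. 231.  33.] -1.0 308.0
green [226.7 144.2] [197, 119, 61, 61, 2157] [550. 370.  16.] 12.0 308.0
```

View pics/w23.png

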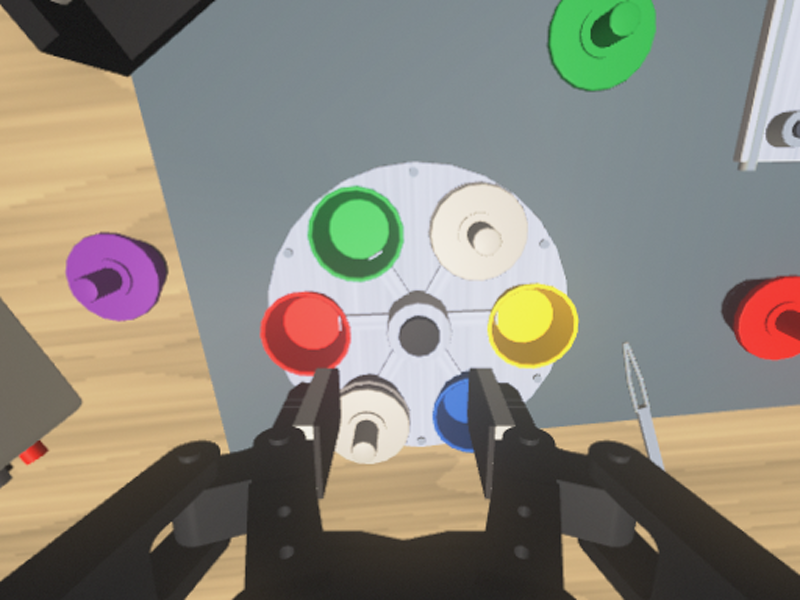

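Run:
```python
from h import *
from scipy.optimize import least_squares
c=np.load("wd.npy",allow_pickle=True).item()
est={'red':(487,413),'green':(547,373),'yellow':(475,270),'blue':(418,312)}
def circ(W):
    f=lambda p:np.hypot(W[:,0]-p[0],W[:,1]-p[1])-p[2]
    r=least_squares(f,[*W.mean(0),26],loss='soft_l1',f_scale=0.5);return r.x,np.abs(f(r.x)).mean()
cs={}
for k,e in est.items():
    m=mask(c,k,70,30)
    m=cv2.morphologyEx(m,cv2.MORPH_CLOSE,np.ones((5,5)))
    bl=[b for b in blobs(m,150) if np.hypot(*(wmean(c,[b[0]],25)[0]-e))<30]
    b=max(bl,key=lambda b:b[1][4])
    cn=max(cv2.findContours(b[2].astype(np.uint8),0,cv2.CHAIN_APPROX_NONE)[0],key=len)
    h=cv2.convexHull(cn)[:,0].astype(float)
    # densify
    W=wmean(c,h,37)
    (x,y),r=cv2.minEnclosingCircle(W.astype(np.float32))
    x2,e2=circ(W);print(k,'minenc',round(x,1),round(y,1),round(r,1),'ls',x2.round(1),e2.round(2));cs[k]=x2[:2]
# joint fit: centre, phase
ks=['red','green','yellow'];off={'red':86,'green':26,'yellow':-94,'blue':-154}
def f(p,ks): return np.concatenate([np.array([p[0]+70*np.cos(np.radians(off[k]+p[2])),p[1]+70*np.sin(np.radians(off[k]+p[2]))])-cs[k] for k in ks])
for kk in (ks,ks+['blue']):
    r=least_squares(f,[482,343,0],args=(kk,));print(r.x.round(2),r.fun.round(2))
    for k in off: print(k,(r.x[0]+70*np.cos(np.radians(off[k]+r.x[2]))).round(1),(r.x[1]+70*np.sin(np.radians(off[k]+r.x[2]))).round(1))
```

```text
red minenc 488.4 407.3 28.4 ls [488.3 407.4  28. ] 0.2
green minenc 545.9 367.9 27.7 ls [546.  367.9  27.5] 0.08
yellow minenc 477.7 268.0 28.2 ls [477.8 267.9  27.8] 0.2
blue minenc 420.6 311.2 27.9 ls [420.7 306.9  28.1] 0.29
[ 4.8303e+02  3.3761e+02 -3.0000e-01] [-0.05  0.03  0.09  0.02 -0.04 -0.06]
red 488.3 407.4
green 546.1 368.0
yellow 477.8 267.8
blue 420.0 307.2
[ 4.8321e+02  3.3752e+02 -1.7000e-01] [-0.03 -0.04  0.2   0.08  0.3  -0.16 -0.47  0.13]
red 488.3 407.3
green 546.2 368.0
yellow 478.1 267.7
blue 420.2 307.0
```

```bash
cat >> h.py <<'E'
from scipy.optimize import least_squares
def cup(c,k,e,rad=60):
    """lid circle centre (z=32) and knob top centre (z=58) near e"""
    P=cloud(c);m=mask(c,k,70,30)
    m[np.hypot(P[...,0]-e[0],P[...,1]-e[1])>rad]=0
    lid=m.copy();lid[(P[...,2]<24)|(P[...,2]>37)]=0
    v,u=np.nonzero(lid);h=cv2.convexHull(np.c_[u,v].astype(np.int32))[:,0].astype(float)
    W=wmean(c,h,32);f=lambda p:np.hypot(W[:,0]-p[0],W[:,1]-p[1])-p[2]
    r=least_squares(f,[*W.mean(0),27],loss='soft_l1',f_scale=0.5).x
    kn=m.copy();kn[(P[...,2]<55)|(P[...,2]>62)]=0
    v,u=np.nonzero(kn);K=wmean(c,np.c_[u,v].astype(float),58).mean(0) if len(u)>5 else None
    return r.round(1),K,len(u)
E
python3 - <<'E'
from h import *
c=np.load("wl.npy",allow_pickle=True).item();print('red',cup(c,'red',(463,112)));print('blue',cup(c,'blue',(461,-44)))
c=np.load("wd.npy",allow_pickle=True).item();print('red',cup(c,'red',(463,112)));print('green',cup(c,'green',(634,225)))
c=np.load("w1.npy",allow_pickle=True).item();
for k,e in (('red',(463,112)),('blue',(461,-44)),('green',(634,225)),('yellow',(650,-194))): print(k,cup(c,k,e))
c=env.camera('top')
for k,e in (('red',(463,112)),('blue',(461,-44)),('green',(634,225)),('yellow',(650,-194))): print(k,cup(c,k,e))
E
```

```text
red (array([464.3, 112.6,  27.6]), array([464.54005217, 112.26231293]), 226)
blue (array([464. , -43.5,  27.8]), array([463.72812562, -43.73045589]), 259)
red (array([465. , 116.1,  27.4]), None, 0)
green (array([634.9, 226.8,  27.3]), array([634.94795354, 226.98655985]), 406)
red (array([465.6, 112.4,  28. ]), array([465.5048113 , 112.05292987]), 101)
blue (array([465.3, -44. ,  27.8]), array([464.19340689, -41.58168073]), 71)
green (array([635.2, 225. ,  27.3]), array([635.24078866, 224.86257512]), 149)
yellow (array([ 652.7, -194.4,   26.8]), array([ 652.72611726, -194.38649779]), 148)
red (array([462.6, 112.8,  26.8]), array([461.75265541, 113.6229258 ]), 16)
blue (array([462. , -44.4,  27. ]), array([462.0895364 , -44.53332005]), 22)
green (array([634. , 225.9,  27.1]), array([633.58964449, 225.46371866]), 21)
yellow (array([ 651.2, -192.7,   26.8]), array([ 650.52286635, -193.34414043]), 16)
```

Run:
```python
from h import *
print(shift([464.4,112.4,60]),shift([464.4,112.4,-3]))
```

```text
[[0.0712, 0.2349, 0.0196]] [[0.1342, 0.2349, 0.0196]]
```

{"name": "move_arm", "arguments": {
  "commands": [
    [0.45,[0,0.06,0.005],0],
    [0.45,[0.02,0.12,0.01],0],
    [0.45,[0.05,0.18,0.015],0],
    [0.45,[0.07,0.235,0.0195],0],
    [0.45,[0.071,0.235,0.0195],0],
    [0.45,[0.071,0.235,0.0195],0],
    [0.45,[0.071,0.235,0.0195],0]
  ]
}}

```text
clock: 36.85
position: [465.2, 115.1, 60.6]
tool_rot: [[0.001, -0.108, -0.994], [0.001, -0.994, 0.108], [-1.0, -0.001, -0.001]]
ft_force: [-0.7, 0.2, -0.0]
opening: 38.5
```

Run:
```python
from h import *
s=env.get_state();print(np.round(s["position"],1),s["opening"],s["clock"])
c=env.camera("wrist");save(c,"w24.png")
print(shift([464.4,112.4,-3]))
```

```text
[465.2 115.1  60.6] 38.5157768542207 36.85
[[0.0635, 0.0028, 0.0004]]
```

View pics/w24.png

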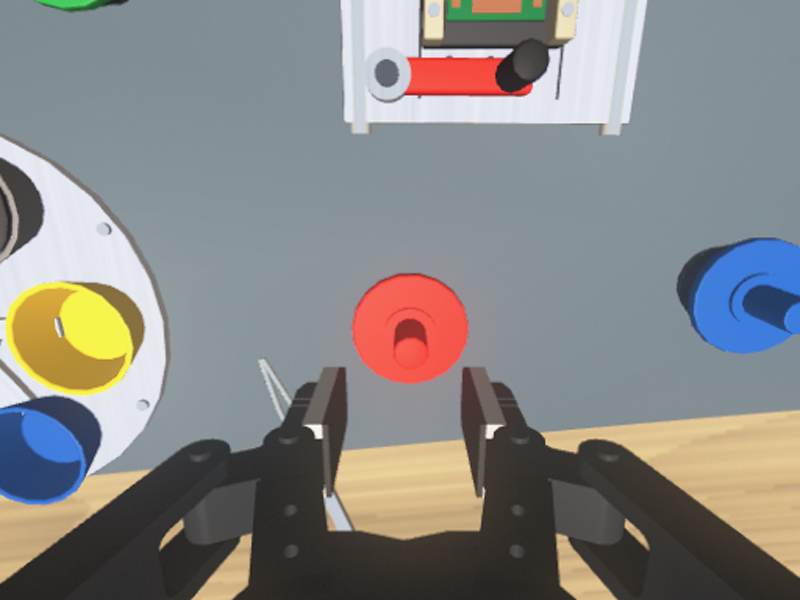

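{"name": "move_arm", "arguments": {
  "commands": [
    [0.45,[0.02,0.001,0],0],
    [0.45,[0.04,0.001,0],0],
    [0.45,[0.055,0.001,0],0],
    [0.45,[0.062,0.001,0],0],
    [0.45,[0.062,0.001,0],0],
    [0.25,[0.062,0.001,0],0],
    [0,[0.062,0.001,0],0],
    [0,[0.062,0.001,0],0],
    [0,[0.062,0.001,0],0],
    [0,[0.062,0.001,0],0]
  ]
}}

```text
clock: 38.15
position: [464.7, 112.8, -1.3]
tool_rot: [[0.001, -0.109, -0.994], [0.0, -0.994, 0.109], [-1.0, -0.001, -0.001]]
ft_force: [-0.3, 0.4, 7.0]
opening: 13.1
```

Run:
```python
from h import *
s=env.get_state();print(np.round(s["position"],1),s["opening"],s["clock"],s["ft_force"])
c=env.camera("wrist");save(c,"w25.png")
```

```text
[464.7 112.8  -1.3] 13.06484271750381 38.15 [-0.27910587  0.36616736  7.03064652]
```

View pics/w25.png

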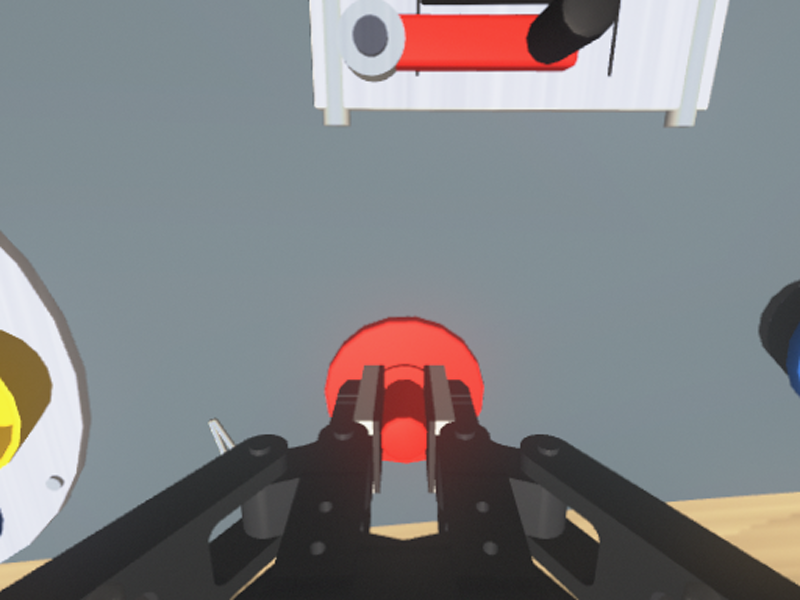

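Run:
```python
from h import *
print(shift([488.3,407.3,95]))
```

```text
[[-0.0961, -0.2954, 0.0087]]
```

{"name": "move_arm", "arguments": {
  "commands": [
    [0,[-0.02,0,0],0],
    [0,[-0.06,0,0],0],
    [0,[-0.096,-0.02,0],0],
    [0,[-0.096,-0.06,0.002],0],
    [0,[-0.096,-0.105,0.003],0],
    [0,[-0.096,-0.15,0.004],0],
    [0,[-0.096,-0.195,0.006],0],
    [0,[-0.096,-0.24,0.007],0],
    [0,[-0.096,-0.275,0.008],0],
    [0,[-0.096,-0.29,0.0085],0],
    [0,[-0.096,-0.2955,0.0087],0],
    [0,[-0.096,-0.2955,0.0087],0],
    [0,[-0.096,-0.2955,0.0087],0],
    [0,[-0.096,-0.2955,0.0087],0],
    [0,[-0.096,-0.2955,0.0087],0]
  ]
}}

```text
clock: 40.08
position: [488.1, 406.9, 94.2]
tool_rot: [[0.0, -0.11, -0.994], [0.0, -0.994, 0.11], [-1.0, -0.0, -0.0]]
ft_force: [0.5, 0.2, -0.6]
opening: 12.9
```

Run:
```python
from h import *
s=env.get_state();print(np.round(s["position"],1),s["opening"],s["clock"],s["ft_force"])
c=env.camera("wrist");save(c,"w26.png");print(shift([488.3,407.3,14]))
```

```text
[488.1 406.9  94.2] 12.858066399294096 40.075 [ 0.47043661  0.24303899 -0.55035166]
[[0.0802, -0.0003, -0.0003]]
```

View pics/w26.png

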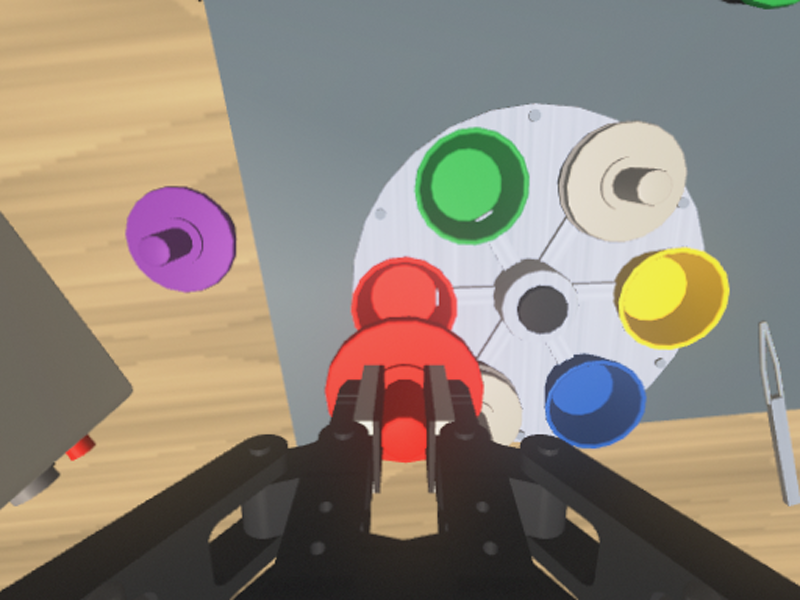

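{"name": "move_arm", "arguments": {
  "commands": [
    [0,[0.02,0,0],0],
    [0,[0.04,0,0],0],
    [0,[0.055,0,0],0],
    [0,[0.065,0,0],0],
    [0,[0.072,0,0],0],
    [0,[0.077,0,0],0],
    [0,[0.08,0,0],0],
    [0,[0.0805,0,0],0],
    [0,[0.0805,0,0],0],
    [0,[0.0805,0,0],0]
  ]
}}

```text
clock: 41.38
position: [488.7, 407.2, 14.1]
tool_rot: [[0.001, -0.11, -0.994], [0.0, -0.994, 0.11], [-1.0, -0.0, -0.001]]
ft_force: [4.0, -2.0, 5.4]
opening: 12.9
```

{"name": "move_arm", "arguments": {
  "commands": [
    [0,[0.001,0,0],0],
    [0,[0.001,0,0],0],
    [0.3,[0.001,0,0],0],
    [0.35,[0,0,0],0],
    [0.35,[0,0,0],0],
    [0.35,[-0.03,0,0],0],
    [0.35,[-0.08,0,0],0],
    [0.35,[-0.1,0,0],0],
    [0.35,[-0.1,0.02,-0.02],0],
    [0.35,[-0.1,0.02,-0.02],0],
    [0.35,[-0.1,0.02,-0.02],0]
  ]
}}

```text
clock: 42.75
position: [505.0, 385.6, 113.3]
tool_rot: [[-0.001, -0.109, -0.994], [0.0, -0.994, 0.109], [-1.0, 0.0, 0.001]]
ft_force: [-0.5, 0.6, 0.3]
opening: 29.6
```

```bash
cat >> h.py <<'E'
SOC={'red':(488.3,407.3),'green':(546.1,368.0),'yellow':(477.9,267.8),'blue':(420.1,307.1)}
def seat(c,k,rad=45):
    """heights of lid & knob of cup in socket, and circle at z=47"""
    P=cloud(c);m=mask(c,k,70,30);e=SOC[k]
    m[np.hypot(P[...,0]-e[0],P[...,1]-e[1])>rad]=0
    z=P[m>0][:,2];h=np.histogram(z,bins=np.arange(0,90,3))
    lid=m.copy();lid[(P[...,2]<42)|(P[...,2]>52)]=0
    v,u=np.nonzero(lid);H=cv2.convexHull(np.c_[u,v].astype(np.int32))[:,0].astype(float)
    W=wmean(c,H,47);f=lambda p:np.hypot(W[:,0]-p[0],W[:,1]-p[1])-p[2]
    r=least_squares(f,[*W.mean(0),27],loss='soft_l1',f_scale=0.5).x
    A=P[lid>0];cf=np.linalg.lstsq(np.c_[A[:,:2]-A[:,:2].mean(0),np.ones(len(A))],A[:,2],rcond=None)[0]
    print(k,'lid z',np.median(A[:,2]).round(1),'slope',cf[:2].round(3),'circle',r.round(1),'socket',e,'zmax',np.percentile(z,98).round(1))
E
python3 - <<'E'
from h import *
s=env.get_state();print(np.round(s["position"],1),s["opening"],s["clock"],s["ft_force"])
c=env.camera("wrist");save(c,"w27.png");seat(c,'red')
c=env.camera("top")
for k,e in (('blue',(461,-44)),('green',(634,225)),('yellow',(650,-194))): print(k,cup(c,k,e))
E
```

```text
[505.  385.6 113.3] 29.563546570461266 42.75 [-0.53791486  0.62541694  0.33489216]
red lid z 47.3 slope [-0.006  0.004] circle [488.5 407.   27.2] socket (488.3, 407.3) zmax 162.8
blue (array([462. , -44.4,  27. ]), array([461.77824015, -44.41442375]), 20)
green (array([634. , 225.9,  27.1]), array([633.88487223, 225.34224935]), 20)
yellow (array([ 651.2, -192.7,   26.8]), array([ 650.68670293, -193.42911828]), 18)
```

View pics/w27.png

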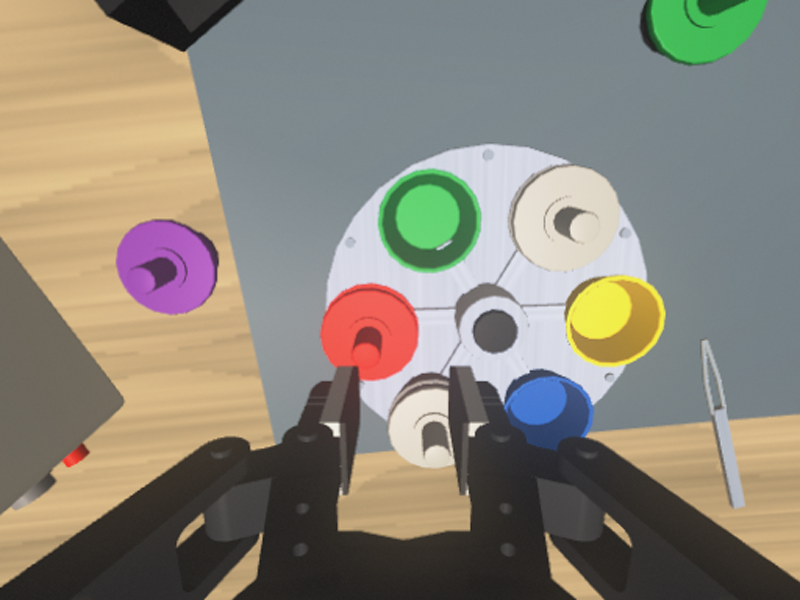

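Red is seated: lid at z 47.3 (expected 47), level and centred. Green next, the larger one at (634.8,226).

Run:
```python
from h import *
print(shift([634.8,226,60]),shift([634.8,226,-2]))
```

```text
[[0.0531, 0.145, -0.1466]] [[0.1151, 0.145, -0.1467]]
```

{"name": "move_arm", "arguments": {
  "commands": [
    [0.45,[0,0.04,-0.04],0],
    [0.45,[0,0.08,-0.08],0],
    [0.45,[0.01,0.12,-0.12],0],
    [0.45,[0.04,0.145,-0.1465],0],
    [0.45,[0.07,0.145,-0.1465],0],
    [0.45,[0.09,0.145,-0.1465],0],
    [0.45,[0.1,0.145,-0.1465],0],
    [0.45,[0.11,0.145,-0.1465],0],
    [0.45,[0.1145,0.145,-0.1465],0],
    [0.45,[0.1145,0.145,-0.1465],0],
    [0.25,[0.1145,0.145,-0.1465],0],
    [0,[0.1145,0.145,-0.1465],0],
    [0,[0.1145,0.145,-0.1465],0],
    [0,[0.1145,0.145,-0.1465],0],
    [0,[0.1145,0.145,-0.1465],0]
  ]
}}

```text
clock: 44.72
position: [635.9, 225.4, -0.2]
tool_rot: [[0.001, -0.109, -0.994], [0.001, -0.994, 0.109], [-1.0, -0.001, -0.001]]
ft_force: [-0.5, 0.6, 5.7]
opening: 13.1
```

Run:
```python
from h import *
s=env.get_state();print(np.round(s["position"],1),s["opening"],s["clock"],s["ft_force"])
c=env.camera("wrist");save(c,"w28.png")
print(shift([546.1,368,95]))
```

```text
[ 6.359e+02  2.254e+02 -2.000e-01] 13.140191957042623 44.725 [-0.46134238  0.58470931  5.67141929]
[[-0.0952, -0.132, 0.1047]]
```

View pics/w28.png

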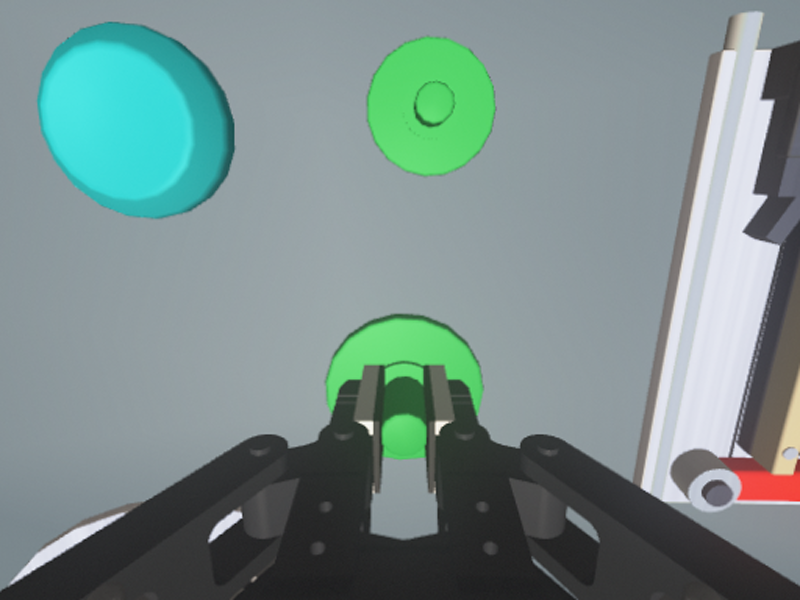

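{"name": "move_arm", "arguments": {
  "commands": [
    [0,[-0.02,0,0],0],
    [0,[-0.06,0,0],0],
    [0,[-0.095,-0.01,0.01],0],
    [0,[-0.095,-0.04,0.035],0],
    [0,[-0.095,-0.075,0.06],0],
    [0,[-0.095,-0.105,0.085],0],
    [0,[-0.095,-0.125,0.1],0],
    [0,[-0.095,-0.132,0.104],0],
    [0,[-0.095,-0.132,0.104],0],
    [0,[-0.095,-0.132,0.104],0],
    [0,[-0.095,-0.132,0.104],0],
    [0,[-0.095,-0.132,0.104],0]
  ]
}}

```text
clock: 46.28
position: [546.9, 366.9, 94.1]
tool_rot: [[-0.0, -0.11, -0.994], [-0.0, -0.994, 0.11], [-1.0, 0.0, -0.0]]
ft_force: [0.3, -1.0, 0.1]
opening: 12.7
```

Run:
```python
from h import *
s=env.get_state();print(np.round(s["position"],1),s["opening"],s["clock"],s["ft_force"])
c=env.camera("wrist");save(c,"w29.png")
print(shift([546.8,368,15]))
P=cloud(c);m=mask(c,'green',70,30);m[(P[...,2]<115)|(P[...,2]>140)]=0
v,u=np.nonzero(m);print(np.median(P[v,u],0));z=np.median(P[v,u][:,2])
H=cv2.convexHull(np.c_[u,v].astype(np.int32))[:,0].astype(float);W=wmean(c,H,z);print(cv2.minEnclosingCircle(W.astype(np.float32)))
```

```text
[546.9 366.9  94.1] 12.733426053769856 46.275 [ 0.27827146 -0.97302632  0.10151637]
[[0.0791, -0.0009, 0.0]]
[559.39740676 365.85272634 126.4741015 ]
((547.1338500976562, 366.8092346191406), 27.642675399780273)
```

View pics/w29.png

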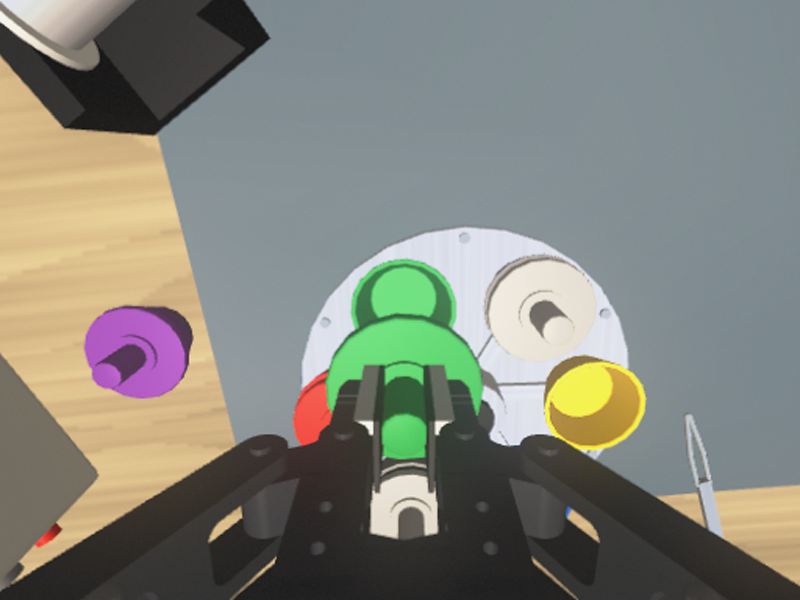

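{"name": "move_arm", "arguments": {
  "commands": [
    [0,[0.02,-0.001,0.001],0],
    [0,[0.04,-0.001,0.001],0],
    [0,[0.055,-0.001,0.001],0],
    [0,[0.065,-0.001,0.001],0],
    [0,[0.071,-0.001,0.001],0],
    [0,[0.076,-0.001,0.001],0],
    [0,[0.079,-0.001,0.001],0],
    [0,[0.0805,-0.001,0.001],0],
    [0,[0.0805,-0.001,0.001],0],
    [0,[0.0805,-0.001,0.001],0]
  ]
}}

```text
clock: 47.58
position: [546.8, 367.8, 14.8]
tool_rot: [[0.002, -0.11, -0.994], [-0.0, -0.994, 0.11], [-1.0, 0.0, -0.002]]
ft_force: [0.4, -5.2, 8.8]
opening: 12.9
```

{"name": "move_arm", "arguments": {
  "commands": [
    [0.3,[0,0,0],0],
    [0.35,[0,0,0],0],
    [0.35,[0,0,0],0],
    [0.35,[-0.03,0,0],0],
    [0.35,[-0.08,0,0],0],
    [0.35,[-0.1,0,0],0],
    [0.35,[-0.1,0.02,0.02],0],
    [0.35,[-0.1,0.02,0.02],0],
    [0.35,[-0.1,0.02,0.02],0],
    [0.35,[-0.1,0.02,0.02],0]
  ]
}}

```text
clock: 48.82
position: [523.8, 351.6, 113.3]
tool_rot: [[-0.0, -0.109, -0.994], [0.0, -0.994, 0.109], [-1.0, -0.0, 0.0]]
ft_force: [1.2, 0.2, 0.2]
opening: 30.0
```

Run:
```python
from h import *
s=env.get_state();print(np.round(s["position"],1),s["opening"],s["clock"],s["ft_force"])
c=env.camera("wrist");save(c,"w30.png");seat(c,'green')
try: seat(c,'red')
except Exception as e: print(e)
c=env.camera("top")
for k,e in (('blue',(461,-44)),('yellow',(650,-194))): print(k,cup(c,k,e))
print(shift([464.1,-43.6,60]),shift([464.1,-43.6,-2]))
```

```text
[523.8 351.6 113.3] 29.969914476113505 48.825 [1.18763774 0.22422327 0.22597079]
green lid z 47.4 slope [-0.002  0.002] circle [546.4 367.9  27. ] socket (546.1, 368.0) zmax 73.6
red lid z 47.3 slope [-0.022  0.   ] circle [488.5 406.9  27.7] socket (488.3, 407.3) zmax 73.4
blue (array([462. , -44.4,  27. ]), array([462.0895364 , -44.53332005]), 22)
yellow (array([ 651.2, -192.6,   26.7]), array([ 650.89059992, -193.1709147 ]), 16)
[[0.0533, 0.3992, 0.0161]] [[0.1153, 0.3992, 0.0161]]
```

View pics/w30.png

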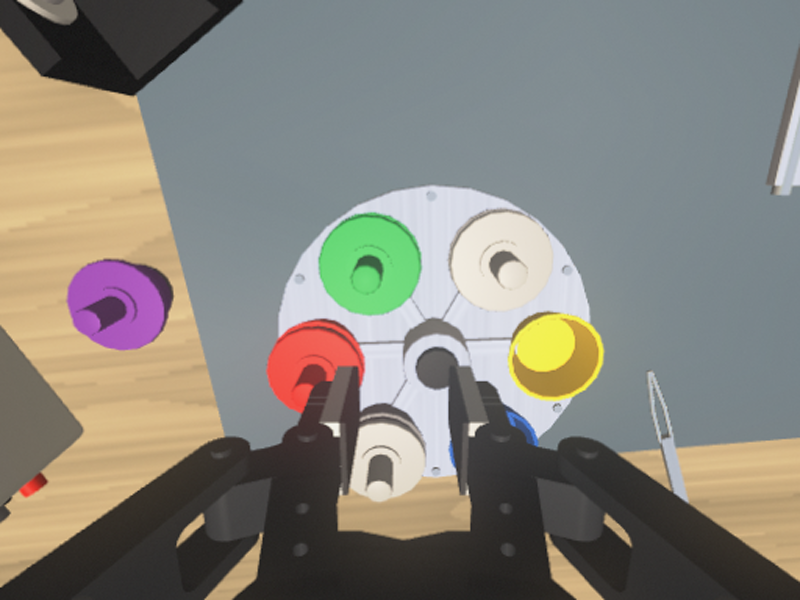

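Green is seated. Blue next.

{"name": "move_arm", "arguments": {
  "commands": [
    [0.45,[0,0.05,0.002],0],
    [0.45,[0,0.1,0.004],0],
    [0.45,[0,0.16,0.006],0],
    [0.45,[0,0.22,0.009],0],
    [0.45,[0.01,0.28,0.011],0],
    [0.45,[0.03,0.34,0.014],0],
    [0.45,[0.05,0.38,0.016],0],
    [0.45,[0.06,0.399,0.016],0],
    [0.45,[0.07,0.399,0.016],0],
    [0.45,[0.07,0.399,0.016],0],
    [0.45,[0.07,0.399,0.016],0],
    [0.45,[0.07,0.399,0.016],0]
  ]
}}

```text
clock: 50.42
position: [464.4, -42.9, 44.0]
tool_rot: [[0.001, -0.108, -0.994], [0.0, -0.994, 0.108], [-1.0, -0.0, -0.001]]
ft_force: [-0.3, -0.1, -0.6]
opening: 38.2
```

Run:
```python
from h import *
s=env.get_state();print(np.round(s["position"],1),s["opening"],s["clock"],s["ft_force"])
c=env.camera("wrist");save(c,"w31.png");r=cup(c,'blue',(462,-44));print(r);print(shift([*r[0][:2],-2]))
```

```text
[464.4 -42.9  44. ] 38.21137464307831 50.425 [-0.25216207 -0.08187062 -0.55591704]
(array([463. , -44.6,  27.3]), array([463.16471926, -44.71621059]), 460)
[[0.046, 0.0017, 0.0012]]
```

View pics/w31.png

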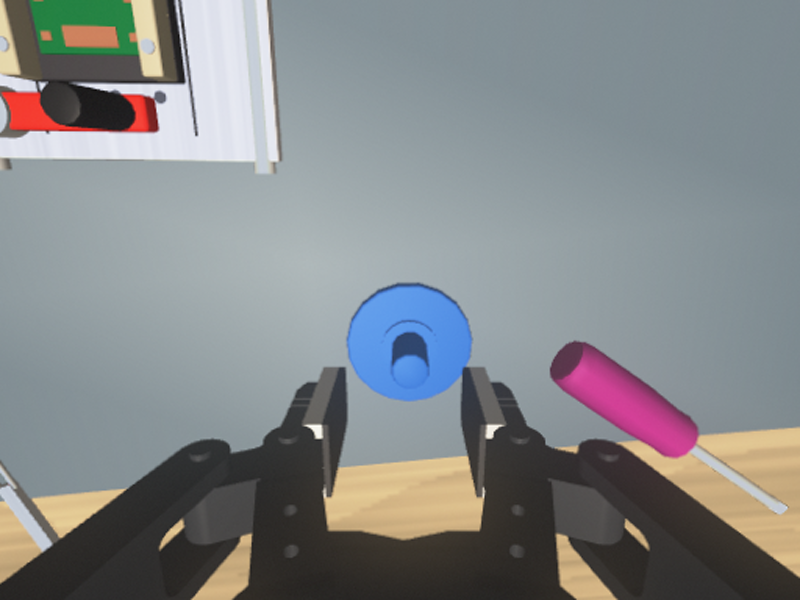

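{"name": "move_arm", "arguments": {
  "commands": [
    [0.45,[0.02,0.001,0.001],0],
    [0.45,[0.035,0.001,0.001],0],
    [0.45,[0.045,0.001,0.001],0],
    [0.45,[0.045,0.001,0.001],0],
    [0.25,[0.045,0.001,0.001],0],
    [0,[0.045,0.001,0.001],0],
    [0,[0.045,0.001,0.001],0],
    [0,[0.045,0.001,0.001],0],
    [0,[0.045,0.001,0.001],0]
  ]
}}

```text
clock: 51.6
position: [463.2, -44.8, -0.8]
tool_rot: [[0.001, -0.11, -0.994], [-0.0, -0.994, 0.11], [-1.0, -0.0, -0.001]]
ft_force: [-0.5, -0.5, 6.3]
opening: 13.1
```

Run:
```python
from h import *
s=env.get_state();print(np.round(s["position"],1),s["opening"],s["clock"],s["ft_force"])
print(shift([*SOC['blue'],95]))
```

```text
[463.2 -44.8  -0.8] 13.122885746256207 51.6 [-0.51750972 -0.5012973   6.27999394]
[[-0.0959, -0.3451, 0.0813]]
```

{"name": "move_arm", "arguments": {
  "commands": [
    [0,[-0.02,0,0],0],
    [0,[-0.06,0,0],0],
    [0,[-0.096,-0.02,0],0],
    [0,[-0.096,-0.06,0.005],0],
    [0,[-0.096,-0.105,0.015],0],
    [0,[-0.096,-0.15,0.025],0],
    [0,[-0.096,-0.2,0.04],0],
    [0,[-0.096,-0.25,0.055],0],
    [0,[-0.096,-0.295,0.07],0],
    [0,[-0.096,-0.33,0.078],0],
    [0,[-0.096,-0.345,0.0813],0],
    [0,[-0.096,-0.345,0.0813],0],
    [0,[-0.096,-0.345,0.0813],0],
    [0,[-0.096,-0.345,0.0813],0],
    [0,[-0.096,-0.345,0.0813],0]
  ]
}}

```text
clock: 53.48
position: [420.1, 306.3, 94.7]
tool_rot: [[0.0, -0.111, -0.994], [-0.0, -0.994, 0.111], [-1.0, 0.0, -0.0]]
ft_force: [0.1, 0.3, -1.2]
opening: 13.0
```

```bash
cat >> h.py <<'E'
def held(k):
    s=env.get_state();print(np.round(s["position"],1),s["opening"],s["clock"],np.round(s["ft_force"],1))
    c=env.camera("wrist");P=cloud(c);m=mask(c,k,70,30);zr=s["position"][2]+33
    m[(P[...,2]<zr-8)|(P[...,2]>zr+8)]=0
    v,u=np.nonzero(m);z=zr
    H=cv2.convexHull(np.c_[u,v].astype(np.int32))[:,0].astype(float);W=wmean(c,H,z);(x,y),r=cv2.minEnclosingCircle(W.astype(np.float32))
    print('held',x,y,r,'socket',SOC[k]);d=np.array(SOC[k])-[x,y]
    print('lower by shift',shift(np.r_[s["position"][:2]+d,s["position"][2]]));return c
E
python3 - <<'E'
from h import *
c=held('blue');save(c,"w32.png")
E
```

```text
[420.1 306.3  94.7] 12.975565337952947 53.475 [ 0.1  0.3 -1.2]
held 420.38922119140625 306.58441162109375 27.58470916748047 socket (420.1, 307.1)
lower by shift [[-0.0, -0.0003, 0.0002]]
```

View pics/w32.png

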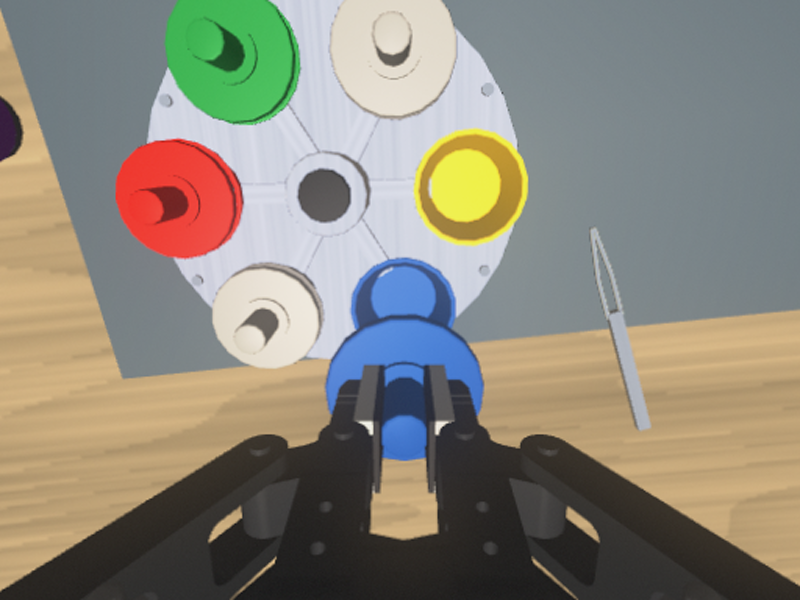

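Run:
```python
from h import *
s=env.get_state();c=env.camera("wrist");P=cloud(c)-s["position"];T=np.array(s["tool_rot"])
Q=P@T; up=-Q[...,0]; lat=Q[...,1]; fw=-Q[...,2]
g=(up>38)&(up<200)&(cv2.inRange(c["frame"],(0,0,0),(110,110,110))>0)
for a in range(0,110,8):
    sel=g&(np.abs(lat)>=a)&(np.abs(lat)<a+8)
    if sel.sum()>20: print(a,sel.sum(),'min up',np.percentile(up[sel],2).round(),'fw range',np.percentile(fw[sel],[2,98]).round())
```

```text
0 4575 min up 41.0 fw range [-5. 77.]
8 8152 min up 46.0 fw range [-1. 21.]
16 4055 min up 47.0 fw range [ 8. 21.]
24 3558 min up 79.0 fw range [-9. 15.]
32 6845 min up 84.0 fw range [-9. 14.]
40 6721 min up 91.0 fw range [-6. 14.]
48 3279 min up 102.0 fw range [12. 14.]
56 905 min up 112.0 fw range [12. 15.]
```

{"name": "move_arm", "arguments": {
  "commands": [
    [0,[0.02,0,0],0],
    [0,[0.04,0,0],0],
    [0,[0.055,0,0],0],
    [0,[0.065,0,0],0],
    [0,[0.072,0,0],0],
    [0,[0.077,0,0],0],
    [0,[0.08,0,0],0],
    [0,[0.0815,0,0],0],
    [0,[0.0815,0,0],0],
    [0,[0.0815,0,0],0]
  ]
}}

```text
clock: 54.82
position: [420.2, 307.0, 14.2]
tool_rot: [[0.001, -0.11, -0.994], [0.0, -0.994, 0.11], [-1.0, -0.001, -0.001]]
ft_force: [-2.0, -3.0, 11.0]
opening: 12.7
```

{"name": "move_arm", "arguments": {
  "commands": [
    [0.3,[0,0,0],0],
    [0.35,[0,0,0],0],
    [0.35,[0,0,0],0],
    [0.35,[-0.03,0,0],0],
    [0.35,[-0.08,0,0],0],
    [0.35,[-0.1,0,0],0],
    [0.35,[-0.1,0.02,-0.06],0],
    [0.35,[-0.1,0.02,-0.06],0],
    [0.35,[-0.1,0.02,-0.06],0],
    [0.35,[-0.1,0.02,-0.06],0]
  ]
}}

```text
clock: 56.08
position: [476.1, 281.3, 112.8]
tool_rot: [[-0.001, -0.108, -0.994], [-0.0, -0.994, 0.108], [-1.0, 0.0, 0.001]]
ft_force: [-1.0, -0.0, -0.5]
opening: 30.0
```

Run:
```python
from h import *
s=env.get_state();print(np.round(s["position"],1),s["opening"],s["clock"],s["ft_force"])
c=env.camera("wrist");save(c,"w33.png")
for k in ('blue','red','green'):
    try: seat(c,k)
    except Exception as e: print(k,e)
c=env.camera("top")
for k,e in (('yellow',(650,-194)),): print(k,cup(c,k,e))
print(shift([652,-193.8,80]))
```

```text
[476.1 281.3 112.8] 30.03858024662491 56.075 [-0.95591752 -0.04137992 -0.46333789]
blue lid z 47.2 slope [-0.014  0.021] circle [420.6 306.9  27.4] socket (420.1, 307.1) zmax 73.5
red lid z 47.4 slope [-0.004  0.011] circle [488.2 406.6  27.6] socket (488.3, 407.3) zmax 73.7
green lid z 47.3 slope [-0.001  0.005] circle [546.1 367.5  27.2] socket (546.1, 368.0) zmax 73.6
yellow (array([ 651.2, -192.7,   26.8]), array([ 651.01356637, -193.27503245]), 18)
[[0.0328, 0.4534, -0.2259]]
```

View pics/w33.png

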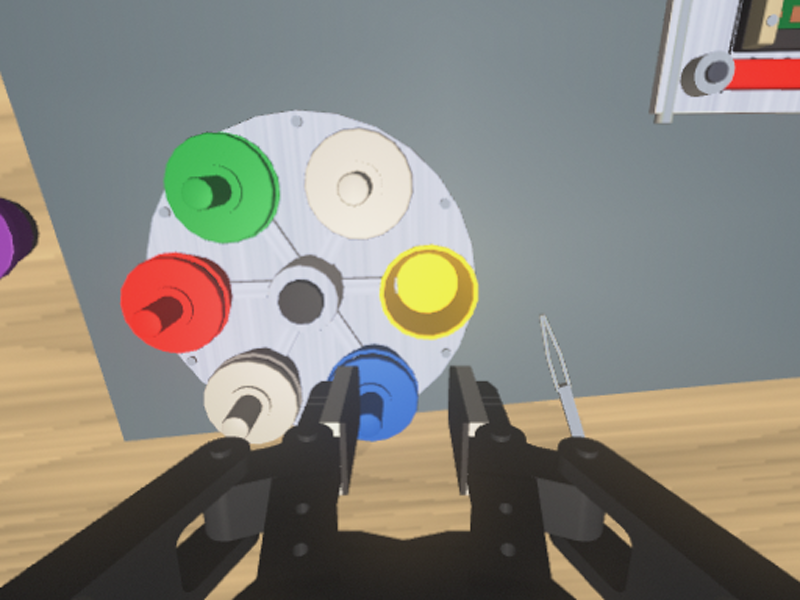

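Blue is seated. Yellow next, and it is still in place.

{"name": "move_arm", "arguments": {
  "commands": [
    [0.45,[0,0.05,-0.025],0],
    [0.45,[0,0.1,-0.05],0],
    [0.45,[0,0.155,-0.077],0],
    [0.45,[0,0.21,-0.105],0],
    [0.45,[0,0.265,-0.132],0],
    [0.45,[0,0.32,-0.16],0],
    [0.45,[0,0.375,-0.187],0],
    [0.45,[0.02,0.42,-0.21],0],
    [0.45,[0.04,0.445,-0.222],0],
    [0.45,[0.06,0.453,-0.226],0],
    [0.45,[0.07,0.453,-0.226],0],
    [0.45,[0.07,0.453,-0.226],0],
    [0.45,[0.07,0.453,-0.226],0],
    [0.45,[0.07,0.453,-0.226],0]
  ]
}}

```text
clock: 57.92
position: [652.9, -193.6, 44.1]
tool_rot: [[0.001, -0.108, -0.994], [-0.0, -0.994, 0.108], [-1.0, -0.0, -0.001]]
ft_force: [0.1, 0.5, -0.7]
opening: 38.6
```

Run:
```python
from h import *
s=env.get_state();print(np.round(s["position"],1),s["opening"],s["clock"],s["ft_force"])
c=env.camera("wrist");save(c,"w34.png");r=cup(c,'yellow',(652,-194));print(r);print(shift([*r[0][:2],-2]))
```

```text
[ 652.9 -193.6   44.1] 38.63985501591363 57.925 [ 0.0527725   0.50406097 -0.71410093]
(array([ 652.5, -195.5,   27.2]), array([ 652.68086157, -195.3471816 ]), 446)
[[0.0459, 0.0017, 0.0002]]
```

View pics/w34.png

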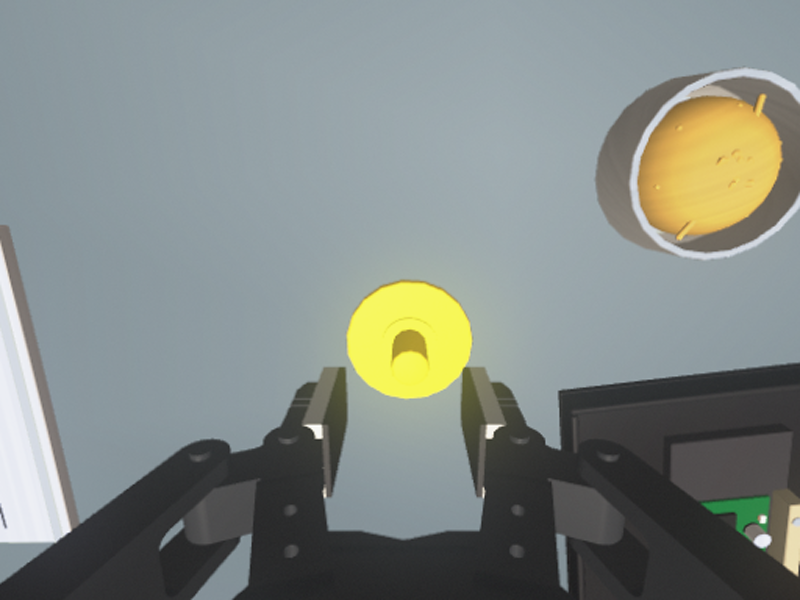

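{"name": "move_arm", "arguments": {
  "commands": [
    [0.45,[0.02,0.001,0],0],
    [0.45,[0.035,0.001,0],0],
    [0.45,[0.045,0.001,0],0],
    [0.45,[0.045,0.001,0],0],
    [0.25,[0.045,0.001,0],0],
    [0,[0.045,0.001,0],0],
    [0,[0.045,0.001,0],0],
    [0,[0.045,0.001,0],0],
    [0,[0.045,0.001,0],0]
  ]
}}

```text
clock: 59.1
position: [652.5, -195.8, -1.7]
tool_rot: [[0.001, -0.11, -0.994], [-0.001, -0.994, 0.11], [-1.0, 0.001, -0.001]]
ft_force: [0.6, -2.9, 3.8]
opening: 13.1
```

Run:
```python
from h import *
s=env.get_state();print(np.round(s["position"],1),s["opening"],s["clock"],s["ft_force"])
print(shift([*SOC['yellow'],95]))
```

```text
[ 652.5 -195.8   -1.7] 13.069970447253187 59.1 [ 0.5871742  -2.88713677  3.7628785 ]
[[-0.0971, -0.4417, 0.2243]]
```

{"name": "move_arm", "arguments": {
  "commands": [
    [0,[-0.02,0,0],0],
    [0,[-0.06,0,0],0],
    [0,[-0.097,-0.02,0.01],0],
    [0,[-0.097,-0.06,0.03],0],
    [0,[-0.097,-0.105,0.053],0],
    [0,[-0.097,-0.15,0.076],0],
    [0,[-0.097,-0.195,0.1],0],
    [0,[-0.097,-0.24,0.122],0],
    [0,[-0.097,-0.285,0.145],0],
    [0,[-0.097,-0.33,0.168],0],
    [0,[-0.097,-0.37,0.188],0],
    [0,[-0.097,-0.405,0.206],0],
    [0,[-0.097,-0.43,0.218],0],
    [0,[-0.097,-0.4415,0.224],0],
    [0,[-0.097,-0.4415,0.224],0],
    [0,[-0.097,-0.4415,0.224],0],
    [0,[-0.097,-0.4415,0.224],0],
    [0,[-0.097,-0.4415,0.224],0]
  ]
}}

```text
clock: 61.35
position: [478.2, 267.3, 95.1]
tool_rot: [[-0.0, -0.111, -0.994], [-0.0, -0.994, 0.111], [-1.0, 0.0, 0.0]]
ft_force: [0.2, 0.2, -0.3]
opening: 12.8
```

Run:
```python
from h import *
c=held('yellow');save(c,"w35.png")
```

```text
[478.2 267.3  95.1] 12.754481504464946 61.35 [ 0.2  0.2 -0.3]
held 478.44830322265625 267.2429504394531 27.848079681396484 socket (477.9, 267.8)
lower by shift [[-0.0, -0.0003, 0.0005]]
```

View pics/w35.png

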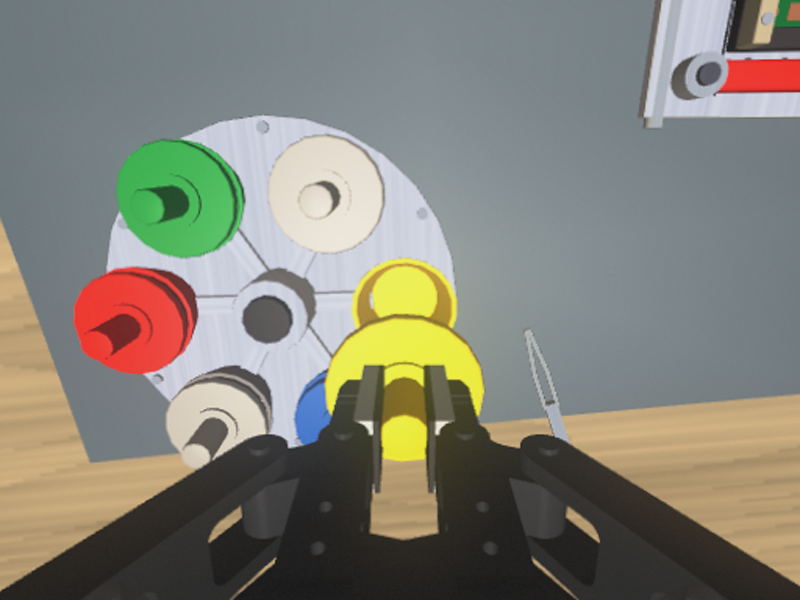

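{"name": "move_arm", "arguments": {
  "commands": [
    [0,[0.02,0,0.0005],0],
    [0,[0.04,0,0.0005],0],
    [0,[0.055,0,0.0005],0],
    [0,[0.065,0,0.0005],0],
    [0,[0.072,0,0.0005],0],
    [0,[0.077,0,0.0005],0],
    [0,[0.081,0,0.0005],0],
    [0,[0.083,0,0.0005],0],
    [0,[0.083,0,0.0005],0],
    [0,[0.083,0,0.0005],0]
  ]
}}

```text
clock: 62.65
position: [477.8, 267.7, 13.2]
tool_rot: [[0.001, -0.11, -0.994], [0.0, -0.994, 0.11], [-1.0, -0.0, -0.001]]
ft_force: [-1.6, -3.6, 11.3]
opening: 13.4
```

Seated by contact. I'll release, back off, and move over the holder for the final checks.

{"name": "move_arm", "arguments": {
  "commands": [
    [0.3,[0,0,0],0],
    [0.35,[0,0,0],0],
    [0.35,[0,0,0],0],
    [0.35,[-0.03,0,0],0],
    [0.35,[-0.08,0,0],0],
    [0.35,[-0.12,0,0],0],
    [0.35,[-0.14,-0.03,-0.04],0],
    [0.35,[-0.14,-0.03,-0.04],0],
    [0.35,[-0.14,-0.03,-0.04],0],
    [0.35,[-0.14,-0.03,-0.04],0]
  ]
}}

```text
clock: 63.9
position: [519.3, 292.9, 151.3]
tool_rot: [[-0.002, -0.109, -0.994], [-0.001, -0.994, 0.109], [-1.0, 0.001, 0.002]]
ft_force: [0.7, 0.0, -0.2]
opening: 29.8
```

Run:
```python
from h import *
s=env.get_state();print(np.round(s["position"],1),s["opening"],s["clock"],s["ft_force"])
c=env.camera("wrist");save(c,"w36.png")
for k in ('yellow','blue','red','green'):
    try: seat(c,k)
    except Exception as e: print(k,e)
print(shift([640,60,190]))
```

```text
[519.3 292.9 151.3] 29.83387145196634 63.9 [ 0.7319156   0.04138211 -0.19870557]
yellow lid z 47.3 slope [-0.002 -0.002] circle [478.1 268.   27.2] socket (477.9, 267.8) zmax 73.4
blue lid z 47.2 slope [-0.011 -0.001] circle [420.7 307.   27.4] socket (420.1, 307.1) zmax 73.5
red lid z 47.3 slope [-0.005  0.01 ] circle [488.3 406.5  27.6] socket (488.3, 407.3) zmax 73.6
green lid z 47.4 slope [-0.001  0.005] circle [546.4 367.6  27.2] socket (546.1, 368.0) zmax 73.7
[[-0.0386, 0.2184, -0.1452]]
```

View pics/w36.png

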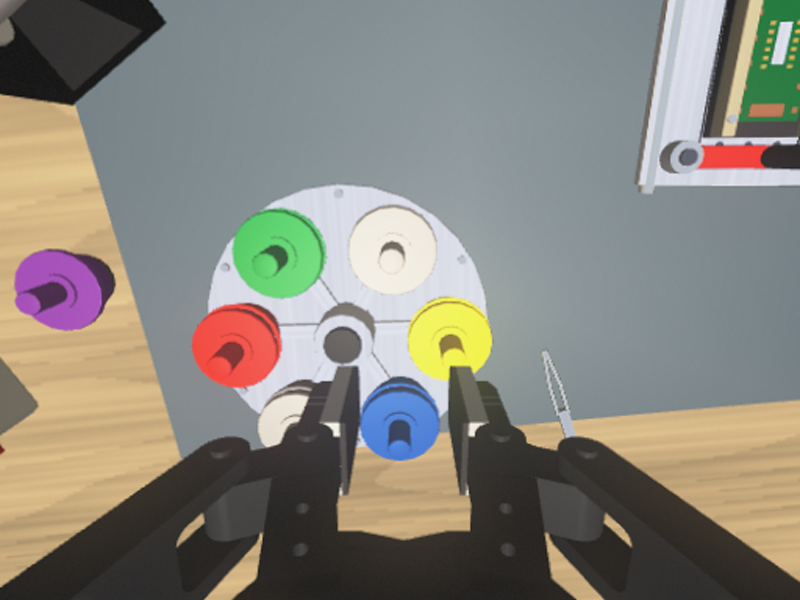

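All four cups are seated and level. One last look at the holder.

{"name": "move_arm", "arguments": {
  "commands": [
    [0.35,[-0.038,0.05,-0.03],0],
    [0.35,[-0.038,0.1,-0.07],0],
    [0.35,[-0.038,0.15,-0.1],0],
    [0.35,[-0.038,0.2,-0.13],0],
    [0.35,[-0.038,0.218,-0.145],0],
    [0.35,[-0.038,0.218,-0.145],0],
    [0.35,[-0.038,0.218,-0.145],0],
    [0.35,[-0.038,0.218,-0.145],0],
    [0.35,[-0.038,0.218,-0.145],0]
  ]
}}

```text
clock: 65.08
position: [640.4, 62.3, 190.2]
tool_rot: [[0.0, -0.107, -0.994], [0.0, -0.994, 0.107], [-1.0, -0.0, 0.0]]
ft_force: [0.9, 0.2, -0.5]
opening: 30.1
```

Run:
```python
from h import *
s=env.get_state();print(np.round(s["position"],1),s["clock"])
c=env.camera("wrist");save(c,"w37.png");P=cloud(c)
m,o=barfit(c,28,(540,720,0,120));print(o)
mid=np.mean([b[1][0] for b in o],0)-HO;print('pallet in holder x,y',mid@ex+17,mid@ey)
for ce,st,mm in blobs(mask(c,'red'),100):
    w=P[mm].mean(0)
    if 540<w[0]<620 and w[1]<140:
        v,u=np.nonzero(mm&(P[...,2]>17)); print('lever',cv2.minAreaRect(wmean(c,np.c_[u,v].astype(float),20).astype(np.float32)))
c=env.camera("top");save(c,"t37.png")
```

```text
[640.4  62.3 190.2] 65.075
[(117, ((632.48828125, 85.08229064941406), (7.202488422393799, 93.6624755859375), 84.1018295288086))]
pallet in holder x,y 20.377322852193736 26.004531372865912
lever ((572.5173950195312, 76.73792266845703), (52.729209899902344, 13.419435501098633), 82.30929565429688)
```

View pics/w37.png

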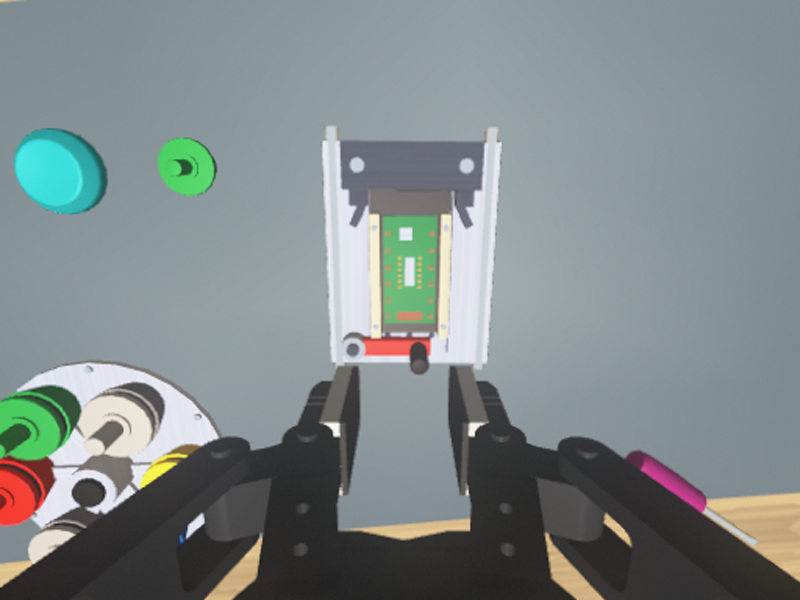

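View pics/t37.png

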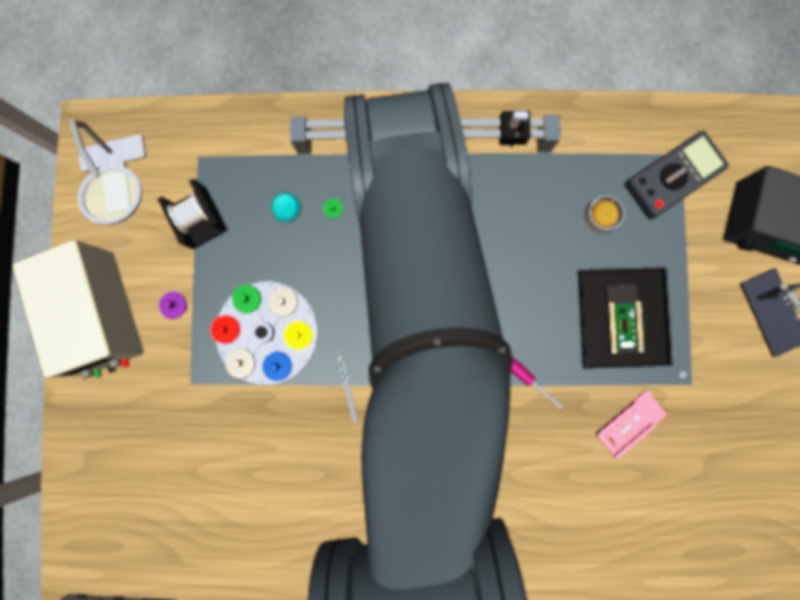

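Everything is in place: the new pallet is home at holder x = 20.4, the lever lies across its front, and the populated pallet is in the tray. Handing in.

```bash
python3 -c "
from cell import env
print(env.sign_off())"
```

```text
the job is handed in; nothing more can be done
None
```

The changeover is done and handed in at about 65 s of the 210 s allowed; sign-off reports no verdict.

**What I did:**
- Opened the lock lever to about 1.62 rad.
- Drew the populated pallet 49 mm clear of the lip, lifted it level and laid it flat in the out-tray.
- Slid the new pallet bare end first against the fence, with a 16 N stop contact, and swung the lever shut.
- Seated all four coloured cups, which were all present. For green I took the larger of the two.

**Last checks:**
- **Cups:** lids at z 47.2–47.4 mm (47 expected), level to about 0.01, and within 0.8 mm of their sockets.
- **New pallet:** origin at holder x = 20.3–20.4 mm (home is 20) and aligned with the holder. In the very last view only one of its bars was segmented, so the sideways position rests on the earlier check.
- **Lever:** the close view after shutting gave 83.8°, exactly across the holder. The farther final view gave 82.3°, which I put down to the handle hiding part of the bar.
- **Left alone:** I never touched the grey cups, the decoys or the other bystanders, and the final top view shows nothing out of place.

**Did not go as expected:**
- **Finger height:** the real fingertips sit about 42 mm above the reported TCP, so my first pinch of the lever closed on air. I corrected for this in all later moves.
- **Downward press:** closing the jaws on the populated pallet pressed it down with 48 N at the fingers. I eased that off before drawing it out.

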